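# Fill a spice carrier, check-weigh it on the hanging scale and print its label

### The job

Make up the spice kit: stand every orange-lidded jar that is out on the bench in the steel carrier, one to a compartment, then hang the carrier by its hand slot on the hook of the hanging scale, lowering it gently so that the hook never bangs onto its bottom stop, let go and wait until it hangs still. With it hanging still, press the label printer's green key down to its halfway stop, hold it there for a second so that the reading is captured, then press it fully down from there to print; never print while the carrier is not hanging on the scale. Then let the key come up, take the carrier off the hook and set it down flat inside the aluminium tray with all its jars upright in their compartments, leaving the other things on the bench where they are.

Things in the scene. Friction and masses are not known exactly. Their poses are not given: they have to be found in the camera images.
- carrier: open stainless carrier, 149 mm (its x) by 185 mm (its y), about 0.38 kg empty; origin under its centre, z up. Floor 4 mm thick, all walls 58 mm high from the underside. Four compartments (cell_0 to cell_3) centred at x = +-44, y = +-62 mm, each 55 x 55 mm, for one jar each. In its middle (y = 0) an upright steel plate, 72 mm wide along x, has a hand slot and a black grip on top
- carrier_eye (a point): middle of the roof of the carrier's hand slot (carrier x = 0, y = 0, z = 135 mm), which rests on the hook; axes as the carrier's. The slot opens along y, is 50 mm wide and 55 mm high below this point; its roof slopes down towards both sides from 8 mm off the middle, so that it centres itself
- carrier_grip (a point): centre of the black grip above the hand slot (carrier z = 158 mm): a flat bar 72 mm long (x), 12 mm thick (y), 46 mm high, its top at carrier z = 181 mm. Grip it across the 12 mm with the fingertips at least 12 mm above the slot roof, clear of the hook; axes as the carrier's
- cell_0 (a point): centre of the floor of one of the carrier's four compartments; axes as the carrier's
- cell_1 (a point): centre of the floor of one of the carrier's four compartments; axes as the carrier's
- cell_2 (a point): centre of the floor of one of the carrier's four compartments; axes as the carrier's
- cell_3 (a point): centre of the floor of one of the carrier's four compartments; axes as the carrier's
- jar_a: orange-lidded spice jar, an upright cylinder 48 mm in diameter and 92 mm tall, 60 to 110 g, bottom-heavy; origin at the centre of its underside, z up along its axis. Three or all four of the jars are present in a run
- jar_b: orange-lidded spice jar, an upright cylinder 48 mm in diameter and 92 mm tall, 60 to 110 g, bottom-heavy; origin at the centre of its underside, z up along its axis. Three or all four of the jars are present in a run
- jar_c: orange-lidded spice jar, an upright cylinder 48 mm in diameter and 92 mm tall, 60 to 110 g, bottom-heavy; origin at the centre of its underside, z up along its axis. Three or all four of the jars are present in a run
- jar_d: orange-lidded spice jar, an upright cylinder 48 mm in diameter and 92 mm tall, 60 to 110 g, bottom-heavy; origin at the centre of its underside, z up along its axis. Three or all four of the jars are present in a run
- hook_seat (a point): bottom of the hook's seat (upper surface), where the slot roof rests; moves with the hook; 215 mm above the bench unloaded. The hook is a level 9 mm steel bar along this point's y axis (z up). From y = +125 (face of the 290 mm high scale housing) to y = +21 mm its top is 8.5 mm above the seat; the seat is flat for y = -10 to +10 mm
- hook_tip (a point): upturned free end of the scale's hook, 21 mm to the -y side of the seat; its top is 8.5 mm above the seat, its end 26 mm from it; axes as hook_seat's. The slot goes on over it from the -y side with its roof 10 to 30 mm above the seat, and is then lowered into the seat, carrier's y axis along the bar (either way round)
- load_arm (a joint): dip of the scale's sprung hook in m: 0 unloaded, grows as the hook goes straight down; spring 300 N/m (about 33 mm per kg), lightly damped, so that it bounces for a second if let go suddenly (a carrier knocked into swinging takes some 5 s to hang still); the filled carrier dips it 16 to 28 mm; bottom stop at 0.040
- trigger_top (a point): centre of the top of the label printer's green round key, 36 mm across, standing 21 mm proud of its black collar and 101 mm above the bench when up; moves down with the key; press from above. The grey printer, 170 (x) by 115 mm, 75 mm high, has its middle 40 mm away along this point's +x axis, and a clear roll cover, top 4 mm above the key's, from 38 mm on along +x
- trigger_first (a joint): first-stage travel of the green key in m: 0 up, 0.006 at the halfway stop; takes 1.2 N to start and 3 N to reach the stop; springs back
- trigger_second (a joint): second-stage travel in m: 0 until the key is pushed past the halfway stop, 0.005 fully down (the key is then 11 mm down in all); takes 9 N to start and 12 N fully down; springs back
- out_tray_in (a point): centre of the inner floor (6 mm above the bench) of the shallow aluminium tray, inner floor 212 mm (x) by 242 mm (y), rim 6 mm above the inner floor; its axes are the tray's
- weight_big: bystander: brass weight, 40 mm across, 56 mm tall; origin under its centre
- tub: bystander: clear tub with yellow lid, 90 x 70 x 58 mm; origin under its centre
- white_jar: bystander: tall jar with white cap, 68 mm across, 105 mm tall; origin under its centre
- scraper: bystander: dough scraper lying flat, 115 x 85 mm, 18 mm high
- brush: bystander: pastry brush lying flat along its x
- weight_small: bystander: brass weight, 28 mm across, 41 mm tall; origin under its centre
Mind the look-alikes: they are no part of the job. Leave any purple look-alike of the jar_b alone.

How it is judged:
On the way, in this order (a step that is already met when the one before it is completed fails the run):
1. every jar present stands upright in a compartment of the carrier ((distance between jar_a and cell_0 below 0.018 m or distance between jar_a and cell_1 below 0.018 m or distance between jar_a and cell_2 below 0.018 m or distance between jar_a and cell_3 below 0.018 m) and angle between the z axis of each of jar_a, jar_b, jar_c, jar_d and the z axis of carrier, either way round below 0.3 rad and (distance between jar_b and cell_0 below 0.018 m or distance between jar_b and cell_1 below 0.018 m or distance between jar_b and cell_2 below 0.018 m or distance between jar_b and cell_3 below 0.018 m) and (distance between jar_c and cell_0 below 0.018 m or distance between jar_c and cell_1 below 0.018 m or distance between jar_c and cell_2 below 0.018 m or distance between jar_c and cell_3 below 0.018 m) and (distance between jar_d and cell_0 below 0.018 m or distance between jar_d and cell_1 below 0.018 m or distance between jar_d and cell_2 below 0.018 m or distance between jar_d and cell_3 below 0.018 m) and height (world z) of carrier below 0.03 m), for 0.2 s.
2. the filled carrier hangs on the hook by its slot, let go and still ((distance between jar_a and cell_0 below 0.018 m or distance between jar_a and cell_1 below 0.018 m or distance between jar_a and cell_2 below 0.018 m or distance between jar_a and cell_3 below 0.018 m) and angle between the z axis of each of jar_a, jar_b, jar_c, jar_d and the z axis of carrier, either way round below 0.3 rad and (distance between jar_b and cell_0 below 0.018 m or distance between jar_b and cell_1 below 0.018 m or distance between jar_b and cell_2 below 0.018 m or distance between jar_b and cell_3 below 0.018 m) and (distance between jar_c and cell_0 below 0.018 m or distance between jar_c and cell_1 below 0.018 m or distance between jar_c and cell_2 below 0.018 m or distance between jar_c and cell_3 below 0.018 m) and (distance between jar_d and cell_0 below 0.018 m or distance between jar_d and cell_1 below 0.018 m or distance between jar_d and cell_2 below 0.018 m or distance between jar_d and cell_3 below 0.018 m) and distance between carrier_eye and hook_seat below 0.018 m and value of joint load_arm above 0.008 m and angle between carrier's own z axis and vertical below 0.3 rad and contact force between the fingers and carrier below 0.2 N and velocity of joint load_arm between -0.015 and 0.015 m/s and linear speed of carrier below 0.06 m/s), for 0.5 s.
3. with the carrier hanging still, the key is held at its halfway stop (all of step 2 and value of joint trigger_first above 0.0045 m and value of joint trigger_second below 0.0015 m), for 0.5 s.
4. with the carrier still hanging, the key is pressed fully down ((distance between jar_a and cell_0 below 0.018 m or distance between jar_a and cell_1 below 0.018 m or distance between jar_a and cell_2 below 0.018 m or distance between jar_a and cell_3 below 0.018 m) and angle between the z axis of each of jar_a, jar_b, jar_c, jar_d and the z axis of carrier, either way round below 0.3 rad and (distance between jar_b and cell_0 below 0.018 m or distance between jar_b and cell_1 below 0.018 m or distance between jar_b and cell_2 below 0.018 m or distance between jar_b and cell_3 below 0.018 m) and (distance between jar_c and cell_0 below 0.018 m or distance between jar_c and cell_1 below 0.018 m or distance between jar_c and cell_2 below 0.018 m or distance between jar_c and cell_3 below 0.018 m) and (distance between jar_d and cell_0 below 0.018 m or distance between jar_d and cell_1 below 0.018 m or distance between jar_d and cell_2 below 0.018 m or distance between jar_d and cell_3 below 0.018 m) and distance between carrier_eye and hook_seat below 0.018 m and value of joint load_arm above 0.008 m and angle between carrier's own z axis and vertical below 0.3 rad and contact force between the fingers and carrier below 0.2 N and value of joint trigger_second above 0.0035 m), for 0.05 s.
At the end, for the whole second after the job is handed in: the carrier stands flat on the tray's floor, its centre within 30 mm of the tray's, at rest, with every jar present upright in a compartment; the key is up and the scale's hook is empty ((distance between jar_a and cell_0 below 0.018 m or distance between jar_a and cell_1 below 0.018 m or distance between jar_a and cell_2 below 0.018 m or distance between jar_a and cell_3 below 0.018 m) and angle between the z axis of each of jar_a, jar_b, jar_c, jar_d and the z axis of carrier, either way round below 0.3 rad and (distance between jar_b and cell_0 below 0.018 m or distance between jar_b and cell_1 below 0.018 m or distance between jar_b and cell_2 below 0.018 m or distance between jar_b and cell_3 below 0.018 m) and (distance between jar_c and cell_0 below 0.018 m or distance between jar_c and cell_1 below 0.018 m or distance between jar_c and cell_2 below 0.018 m or distance between jar_c and cell_3 below 0.018 m) and (distance between jar_d and cell_0 below 0.018 m or distance between jar_d and cell_1 below 0.018 m or distance between jar_d and cell_2 below 0.018 m or distance between jar_d and cell_3 below 0.018 m) and horizontal distance between carrier and out_tray_in below 0.03 m and z of carrier in the frame of out_tray_in below 0.004 m and angle between carrier's own z axis and vertical below 0.05 rad and linear speed of carrier below 0.02 m/s and value of joint trigger_first below 0.002 m and value of joint trigger_second below 0.0015 m and value of joint load_arm below 0.004 m); the robot touches nothing.
It fails at once if the key is pressed into its second stage while the carrier is not hanging on the scale's hook (value of joint trigger_second above 0.0025 m and not (distance between carrier_eye and hook_seat below 0.04 m and value of joint load_arm above 0.004 m)).
It fails at once if the hook is driven onto its bottom stop (value of joint load_arm above 0.038 m).
It fails at once if the carrier is tipped over (angle between carrier's own z axis and vertical above 0.7 rad).
It fails at once if a bystander is disturbed (moved more than 30 mm) (distance of any of weight_big, tub, white_jar, scraper, brush, weight_small from where it was at the start of the episode above 0.03 m).
Of jar_a, jar_b, jar_c, jar_d only 3 to 4 are there at a start; the rules pass over those that are not, and their reading is None.
At some moment in a run one of jar_a, jar_b, jar_c, jar_d may be knocked a few centimetres aside while the robot is not near it.
It also fails if it takes over 210 s, if anything falls off the work surface, if the arm or the gripper's body presses on something with over 40 N, if the wrist force passes 120 N, or if a joint passes its speed limit or range.

### The arm

A 7-joint arm with a two-finger parallel gripper is mounted at the origin on the work surface. World frame = base frame: x ahead of the robot, y to its left, z up, the work surface at z = 0. Lengths are in m, angles in rad, forces in N, time in s.
With the tool pointing down it reaches from about 0.425 to 0.825 m from the base axis. Payload 3.6 kg.
Tool frame: the origin (TCP) lies midway between the tips of the shut fingers; the grasp point (between the pads) lies 19 mm behind it; z points along the fingers, y is the line along which they close (so a half turn about z gives the same grasp; the last joint's range is limited). The gripper opens to 93 mm and grips with 3 to 60 N. Pads are 15 mm wide; open, the fingers measure 128 mm over their backs; the gripper's body (75 mm by 188 mm) begins 65 mm behind the grasp point.
Start: joints at [1.103, 0.615, -0.013, 1.423, 0.008, 1.103, -0.04], TCP at [0.278, -0.588, 0.219] pointing down, gripper open.
Joint ranges: [-3.12, 3.12], [-0.3, 2.06], [-1.34, 1.32], [0.26, 2.42], [-1.36, 4.5], [0.01, 1.98], [-2.84, 2.84]. Speed limits (rad/s): [2.79, 2.79, 3.14, 3.14, 3.14, 3.14, 3.14].

### API

Orientations are given as a 3x3 rotation matrix whose columns are the frame's x, y, z axes.
In Python, from station import telemetry, vision, env, recognise, place_of gives the robot as it stands. The module is installed in compiled form; this text tells all that it offers.
- The arm moves only by the tool servo_tool, never from a script. Its argument "rows" is a list that holds one entry, the list of rows, each a list of 7 numbers: the gripper command: -1 is shut, 1 is fully open, values between are in proportion, then the shift along the tool's x, y, z normalised to -1 to 1, where 1 is 100 mm, then the turn, a rotation vector about the tool's x, y, z normalised to -1 to 1, where 1 is pi/2 rad. In form: [[[claw, dx, dy, dz, wx, wy, wz], ...]]. A call has exactly 8 rows; each row is the pose to reach, as a shift and turn from the pose commanded when the call began, along the tool's axes at that moment; what a row does not reach only later rows make up. A row lasts 1/8 s, in which the tool goes at most 62.5 mm and 10.7 degrees, less where a joint would pass 70% of its speed; a pose out of reach is approached as far as the arm can. A call with a number of a shift or a turn outside -1 to 1 is refused whole. A call with a gripper value outside its range is refused whole. The fingers move at their own pace and stop on an object; "newtons" is the grip in N (left out, the last holds). Time passes only in rows, so rows that repeat a pose let the fingers close, or fill a call up. It gives the time, the measured TCP pose, the force, the opening and the grip force at its end, in the units of the state.
- telemetry.get_state(): the state, without advancing time (a new reading comes with each control period).
- vision.camera(name): name is "scene" or "top"; returns a dict with "image" (400x640x3 uint8, blue, green, red), "vfov" (degrees; the focal length in pixels is half the picture's height over the tangent of half this angle, whatever the lens; pixels are square), "cx", "cy" (the principal point, pixels), "world_to_cam" (4x4, takes a point from world to camera coordinates). Camera axes: x right, y up, looking along -z (the intrinsics and any distortion apply to the point x, -y, -z); pixel columns grow to the right and rows downward; lengths in m; the calibration is good to about 2 mm. A picture is of the moment at which its call begins. There is no depth.
- env.hand_in(): hands the job in; it is judged then, once.
Trained networks look in a picture, given as the dict that the camera call returned (one of the last four; its "shot" number tells which), for a name from the list of things; names that differ only in an ending like _2 or _b are one class to them, and where a whole thing is asked for, a point or a joint stands for the part that bears it (a point fixed in the world has none). Each returns a list of dicts, best first, with "p" (0 to 1); they miss things now and then, are a little off and sometimes report something else, mostly with a low value. They report only what shows in the picture. A call takes as long as a camera call. They do not tell look-alikes from the thing itself.
- recognise(picture, name): "box" ([left, top, width, height] in pixels, round what is visible of it).
- place_of(picture, name): "position" ([column, row] in pixels: a listed point, or the origin of a listed thing).
The state is a dict: "t": time; "joint_pos": joint angles; "qvel": joint speeds; "joint_torque": joint torques, N m; "eef_pos": TCP position; "ee_rot": TCP orientation; "wrist_force": force on the tool from outside, world axes, zero at the start; "torque": the same for the moment, N m; "gripper_width": opening from 0.0 (shut) to 1.0 (fully open); "grasp_force": force on a finger pad.
Only numpy, scipy, OpenCV 4.12 (cv2) and the standard library are available. Lean on these libraries where they do the work, as an engineer would, in place of code of your own. Each camera call takes 0.05 s, during which the arm holds its last target. There are 200 camera calls.

## Working session

There is one attempt and no reset: what is moved stays moved. The work goes in short steps, Python scripts to look and compute and a tool call to move; the robot and the scene stay as the last step left them, time stands still between calls to the robot, and variables do not carry over. Pictures are saved under pics/ and viewed, at most 16 in all, crops included, and the job is handed in when it is done.

Besides the shell and the picture viewer there is one more tool, called after "Request:" as a command line: name --argument value ..., lists and objects as JSON in quotes. servo_tool: Moves the arm, as the interface text tells. Scaled input: -1 to 1 covers 100 mm each way for a shift and pi/2 rad each way for a turn. Its arguments: {"type":"object","properties":{"rows":{"type":"array"},"newtons":{"type":"number"}},"required":["rows"]}

```bash
mkdir -p pics
cat > h.py <<'E'
import numpy as np, cv2
from station import telemetry, vision, env, recognise, place_of
def shoot(name, f=None):
    c=vision.camera(name)
    if f: cv2.imwrite('pics/'+f,c['image'])
    return c
def ray(c,px):
    im=c['image']; f=im.shape[0]/2/np.tan(np.radians(c['vfov'])/2)
    d=np.array([(px[0]-c['cx'])/f,-(px[1]-c['cy'])/f,-1.0])
    M=np.linalg.inv(c['world_to_cam']); return M[:3,3],M[:3,:3]@d
def at_z(c,px,z):
    o,d=ray(c,px); return o+d*(z-o[2])/d[2]
def proj(c,p):
    im=c['image']; f=im.shape[0]/2/np.tan(np.radians(c['vfov'])/2)
    q=c['world_to_cam']@np.r_[p,1]; return np.array([c['cx']+f*q[0]/-q[2],c['cy']-f*q[1]/-q[2]])
def tri(c1,p1,c2,p2):
    o1,d1=ray(c1,p1);o2,d2=ray(c2,p2)
    s=np.linalg.lstsq(np.c_[d1,-d2],o2-o1,rcond=None)[0]
    a=o1+s[0]*d1;b=o2+s[1]*d2
    return (a+b)/2,np.linalg.norm(a-b)
E
python3 - <<'E'
from h import *
np.set_printoptions(precision=4,suppress=True)
cs={n:shoot(n,n+'0.png') for n in('scene','top')}
for n,c in cs.items(): print(n,[ (k,c[k]) for k in c if k not in('image','world_to_cam')],np.linalg.inv(c['world_to_cam'])[:3])
Z=dict(carrier=0,carrier_eye=.135,carrier_grip=.158,cell_0=.004,jar_a=0,hook_seat=.215,hook_tip=.2235,trigger_top=.101,out_tray_in=.006,weight_big=0,tub=0,white_jar=0,scraper=0,brush=0,weight_small=0)
for k,z in Z.items():
  for n,c in cs.items():
    for r in place_of(c,k)[:7]:
      if r['p']>.2: print(k,n,np.round(r['p'],2),np.round(r['position']),at_z(c,r['position'],z)[:2])
s=telemetry.get_state();print(s)
E
```

```text
scene [('vfov', 56.79172860527964), ('cx', 324.9885400457141), ('cy', 201.48795504905812), ('shot', 1)] [[-0.057  -0.78    0.6232  1.1078]
 [ 0.9983 -0.0397  0.0416 -0.0195]
 [-0.0077  0.6245  0.781   0.8925]]
top [('vfov', 48.015130070446595), ('cx', 326.6282062015637), ('cy', 200.86996698970367), ('shot', 2)] [[ 0.0477  0.9755 -0.2149  0.2345]
 [-0.9989  0.0465 -0.0107 -0.0637]
 [-0.0004  0.2151  0.9766  1.484 ]]
carrier scene 0.68 [342. 215.] [ 0.4441 -0.0119]
carrier top 0.68 [316. 232.] [ 0.4519 -0.019 ]
carrier top 0.59 [312. 229.] [ 0.462  -0.0044]
carrier_eye scene 0.84 [345. 187.] [ 0.4491 -0.0098]
carrier_eye top 0.79 [311. 228.] [ 0.4451 -0.0056]
carrier_grip scene 0.75 [344. 181.] [ 0.4492 -0.0129]
carrier_grip top 0.36 [218. 169.] [0.6111 0.2892]
cell_0 scene 0.94 [325. 203.] [ 0.4059 -0.0658]
cell_0 scene 0.92 [364. 228.] [0.4898 0.0517]
cell_0 scene 0.62 [364. 204.] [0.4042 0.0525]
cell_0 scene 0.61 [318. 224.] [ 0.4853 -0.0815]
cell_0 scene 0.57 [243. 248.] [ 0.5776 -0.2859]
cell_0 scene 0.29 [474. 283.] [0.6495 0.3354]
cell_0 top 0.91 [296. 215.] [0.5058 0.0519]
cell
[... 1972 characters left out ...]
weight_small top 0.62 [330. 246.] [ 0.4078 -0.0667]
weight_small top 0.49 [219. 167.] [0.6619 0.3274]
{'t': 1.6, 'joint_pos': array([ 1.1025,  0.6148, -0.0126,  1.4234,  0.0081,  1.1034, -0.0404]), 'qvel': array([ 0.001 , -0.0004, -0.0009, -0.0004, -0.0002,  0.0006,  0.0003]), 'joint_torque': array([  0.0012, -45.8814,   0.2093, -16.6026,  -0.0611,   0.0133,
         0.    ]), 'eef_pos': array([ 0.2779, -0.5875,  0.2187]), 'ee_rot': array([[ 0.904 ,  0.4276, -0.    ],
       [ 0.4276, -0.904 ,  0.    ],
       [ 0.    , -0.    , -1.    ]]), 'wrist_force': array([-0.2231,  0.1814,  0.178 ]), 'torque': array([ 0.0419,  0.0465, -0.0358]), 'grasp_force': 0.0, 'gripper_width': 0.9989276585845124}
```

```bash
python3 -c "
import cv2
for n,(y0,y1,x0,x1) in dict(scene=(100,390,110,520),top=(110,320,170,480)).items():
    i=cv2.imread(f'pics/{n}0.png')[y0:y1,x0:x1]; i=cv2.resize(i,(800,int(800*(y1-y0)/(x1-x0))),interpolation=cv2.INTER_CUBIC); cv2.imwrite(f'pics/{n}0c.png',i); print(i.shape)"
```

```text
(565, 800, 3)
(541, 800, 3)
```

View pics/scene0c.png

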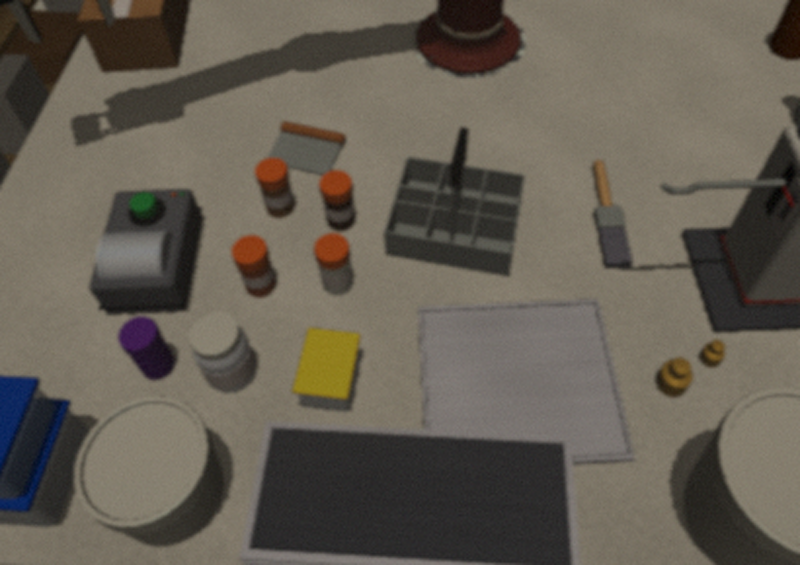

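View pics/top0c.png

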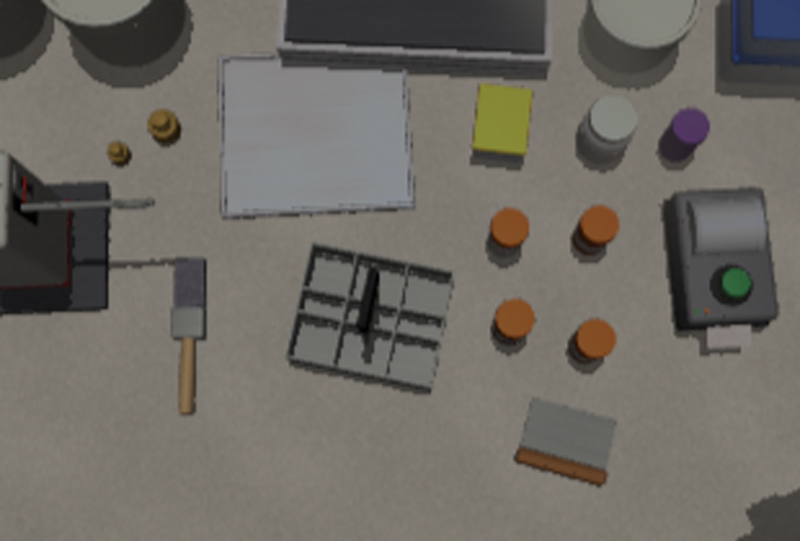

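Scene crop: four orange jars near (274,172), (337,185), (251,250), (332,250). The purple look-alike at (143,335) has a purple lid, so I leave it alone. The carrier is at (455,215), the tray at (525,380), the hook tip at (668,187) and the green key at (144,205). The top crop confirms the same layout.

```bash
cat >> h.py <<'E'
def blobs(c,lo,hi,amin=25,s=120,v=50):
    h=cv2.cvtColor(c['image'],cv2.COLOR_BGR2HSV)
    m=cv2.inRange(h,(lo,s,v),(hi,255,255))
    n,_,st,ce=cv2.connectedComponentsWithStats(m)
    return [(ce[i],st[i]) for i in range(1,n) if st[i][4]>=amin]
E
python3 - <<'E'
from h import *
np.set_printoptions(precision=4,suppress=True)
cs={n:shoot(n) for n in('scene','top')}
for lo,hi,z,w in((3,14,.082,'jar'),(45,85,.095,'key')):
  for n,c in cs.items():
    for ce,st in blobs(c,lo,hi): print(w,n,ce,st,at_z(c,ce,z)[:2])
c=cs['top']
F=lambda p:(170+p[0]/2.58,110+p[1]/2.58)
for nm,z,P in(('carrier',.058,[(313,246),(453,271),(432,390),(290,360)]),('grip',.181,[(374,266),(364,332)]),('tray',.012,[(220,57),(407,70),(412,207),(222,216)]),('bar',.2235,[(153,203),(22,207)]),('key',.101,[(736,281)]),('printer',.075,[(681,190),(764,190),(775,318),(683,326)])):
  q=np.array([at_z(c,F(p),z)[:2] for p in P]);print(nm,q.mean(0),q.tolist())
c=cs['scene'];F=lambda p:(110+p[0]/1.951,100+p[1]/1.951)
for nm,z,P in(('carrier',.058,[(408,160),(524,175),(510,272),(387,252)]),('grip',.181,[(462,130),(455,187)]),('tray',.012,[(419,310),(597,302),(630,457)]),('bar',.2235,[(664,187),(785,182)]),('key',.101,[(145,203)])):
  q=np.array([at_z(c,F(p),z)[:2] for p in P]);print(nm,q.mean(0),q.tolist())
E
```

```text
jar scene [359.5424  46.    ] [352  41  17  10  59] [-0.385   0.0351]
jar scene [597.6415  77.7547] [591  73  13  11 106] [-0.1912  0.9357]
jar scene [186.9628  98.5209] [174  75  25  51 430] [ 0.0093 -0.5897]
jar scene [170.72  81.92] [169  77   5  12  25] [-0.0905 -0.6819]
jar scene [531.3913  87.9517] [521  82  22  13 207] [-0.1133  0.6676]
jar scene [166.25  93.5 ] [163  89   7  12  28] [-0.0172 -0.675 ]
jar scene [156.5714 104.2714] [152  95  10  17  70] [ 0.0478 -0.6888]
jar scene [353.251  127.1686] [326 109  50  28 510] [0.139  0.0135]
jar scene [270.0956 167.4779] [254 163  32  10 136] [ 0.3377 -0.2365]
jar scene [248.8819 189.1013] [241 181  16  19 237] [ 0.4265 -0.2848]
jar scene [281.7124 195.3176] [274 187  16  18 233] [ 0.4449 -0.187 ]
jar scene [ 31.6142 201.0709] [ 21 194  22  19 127] [ 0.5018 -0.8919]
jar scene [ 13.4121 231.5061] [  0 210  32  49 330] [ 0.605  -0.8831]
jar scene [279.6863 228.369 ] [271 219  18  19 271] [ 0.5584 -0.1776]
jar scene [238.0032 230.5422] [229 221  18  22 308] [ 0.571  -0.2869]
jar scene [243.1852 249.4074] [238 247  10   5  27] [ 0.6277
[... 2877 characters left out ...]
74406886843492], [0.4461420480950486, -0.39477738586199185]]
carrier [ 0.4656 -0.0077] [[0.36772722413112147, -0.085903481390847], [0.38925260654017724, 0.09191181234784584], [0.5649090237298184, 0.06703498026043549], [0.5406855159037768, -0.10373129343987918]]
grip [ 0.4692 -0.0096] [[0.41852105626843383, -0.006188379246245306], [0.519791047630071, -0.013075916568123055]]
tray [0.6586 0.1158] [[0.6041984550696262, -0.05566492707782036], [0.5784054423688102, 0.19205254572027552], [0.7932179676806046, 0.21116021614672703]]
bar [0.5346 0.3094] [[0.5422458068144105, 0.23637615077759283], [0.5270425341982243, 0.3823698068295627]]
key [ 0.5047 -0.4453] [[0.5047383219956117, -0.44534716720126155]]
```

Four orange jars are out: A (0.558,-0.177), B (0.569,-0.288), C (0.445,-0.187) and D (0.4255,-0.285). In full top pixels they are (367,198), (402,197), (369,233) and (400,241). The only look-alike, purple at scene (183,272), stays where it is. Some carrier cells are too close to the base, so I'll carry the empty carrier into the tray first and fill it there.

```bash
cat > plan.py <<'E'
import sys,numpy as np
from station import telemetry
# usage: plan.py x,y,z,theta_deg ...   prints per call dx dy dz wz (normalised totals)
s=telemetry.get_state();p=s['eef_pos'].copy();R=s['ee_rot'];th=np.arctan2(R[1,0],R[0,0])
print('t %.2f'%s['t'],p.round(4),'th %.2f'%np.degrees(th),'tilt',R[:2,2].round(3),'w %.3f'%s['gripper_width'],'gf %.1f'%s['grasp_force'],'F',s['wrist_force'].round(2),'q7 %.2f'%s['joint_pos'][6])
for w in sys.argv[1:]:
    x,y,z,t=map(float,w.split(','));g=np.array([x,y,z]);t=np.radians(t)
    print('->',w)
    for _ in range(15):
        c,si=np.cos(th),np.sin(th);A=np.array([[c,si,0],[si,-c,0],[0,0,-1]])
        d=A.T@(g-p)/.1; wz=-(t-th)/(np.pi/2)
        if max(abs(d).max()*100,abs(wz)*90)<.6: break
        d=np.round(d/max(1,abs(d).max()),2); wz=np.round(np.clip(wz,-.9,.9),2)
        print('   ',*d,'|',wz); p=p+A@d*.1; th-=wz*np.pi/2
print('end',p.round(4),round(np.degrees(th),1))
E
python3 plan.py .444,-.013,.225,-7.6 .444,-.013,.15,-7.6
```

```text
t 1.70 [ 0.2779 -0.5875  0.2186] th 25.32 tilt [-0.  0.] w 1.000 gf 0.0 F [-0.72 -0.79 -0.52] q7 -0.04
-> .444,-.013,.225,-7.6
    0.88 -1.0 -0.01 | 0.37
    0.14 -1.0 -0.01 | -0.0
    0.14 -1.0 -0.01 | -0.0
    0.15 -1.0 -0.01 | -0.0
    0.14 -1.0 -0.01 | -0.0
    0.09 -0.6 -0.01 | -0.0
-> .444,-.013,.15,-7.6
    0.0 -0.0 0.75 | -0.0
end [ 0.444  -0.0131  0.1496] -8.0
```

Request:
servo_tool --rows '[[[1,0.11,-0.12,0,0,0,0.05],[1,0.22,-0.25,0,0,0,0.1],[1,0.33,-0.37,0,0,0,0.15],[1,0.44,-0.5,0,0,0,0.2],[1,0.55,-0.62,0,0,0,0.25],[1,0.66,-0.75,0,0,0,0.3],[1,0.77,-0.87,0,0,0,0.33],[1,0.88,-1,-0.03,0,0,0.37]]]'

```text
t: 2.7
eef_pos: [0.3149, -0.4589, 0.2216]
ee_rot: [[0.99, -0.141, -0.0], [-0.141, -0.99, 0.0], [-0.0, -0.0, -1.0]]
wrist_force: [-0.6, -0.5, 0.6]
gripper_width: 1.002
grasp_force: 0.0
```

Request:
servo_tool --rows '[[[1,0.02,-0.12,0,0,0,0],[1,0.04,-0.25,0,0,0,0],[1,0.05,-0.37,0,0,0,0],[1,0.07,-0.5,0,0,0,0],[1,0.09,-0.62,0,0,0,0],[1,0.1,-0.75,0,0,0,0],[1,0.12,-0.87,0,0,0,0],[1,0.14,-1,-0.03,0,0,0]]]'

```text
t: 3.7
eef_pos: [0.3426, -0.3616, 0.2246]
ee_rot: [[0.99, -0.139, -0.0], [-0.139, -0.99, 0.0], [-0.0, -0.0, -1.0]]
wrist_force: [0.6, -0.2, 0.5]
gripper_width: 0.997
grasp_force: 0.0
```

Request:
servo_tool --rows '[[[1,0.02,-0.12,0,0,0,0],[1,0.04,-0.25,0,0,0,0],[1,0.05,-0.37,0,0,0,0],[1,0.07,-0.5,0,0,0,0],[1,0.09,-0.62,0,0,0,0],[1,0.1,-0.75,0,0,0,0],[1,0.12,-0.87,0,0,0,0],[1,0.14,-1,0,0,0,0]]]'

```text
t: 4.7
eef_pos: [0.3705, -0.2646, 0.2247]
ee_rot: [[0.99, -0.139, 0.0], [-0.139, -0.99, -0.0], [0.0, 0.0, -1.0]]
wrist_force: [0.5, 0.2, 1.0]
gripper_width: 1.002
grasp_force: 0.0
```

Request:
servo_tool --rows '[[[1,0.02,-0.12,0,0,0,0],[1,0.04,-0.25,0,0,0,0],[1,0.05,-0.37,0,0,0,0],[1,0.07,-0.5,0,0,0,0],[1,0.09,-0.62,0,0,0,0],[1,0.1,-0.75,0,0,0,0],[1,0.12,-0.87,0,0,0,0],[1,0.14,-1,0,0,0,0]]]'

```text
t: 5.7
eef_pos: [0.3982, -0.1675, 0.2247]
ee_rot: [[0.99, -0.139, 0.0], [-0.139, -0.99, 0.0], [0.0, -0.0, -1.0]]
wrist_force: [-0.2, 0.2, 0.4]
gripper_width: 1.002
grasp_force: 0.0
```

Request:
servo_tool --rows '[[[1,0.02,-0.12,0,0,0,0],[1,0.04,-0.25,0,0,0,0],[1,0.05,-0.37,0,0,0,0],[1,0.07,-0.5,0,0,0,0],[1,0.09,-0.62,0,0,0,0],[1,0.1,-0.75,0,0,0,0],[1,0.12,-0.87,0,0,0,0],[1,0.14,-1,0,0,0,0]]]'

```text
t: 6.7
eef_pos: [0.426, -0.0704, 0.2247]
ee_rot: [[0.99, -0.139, 0.0], [-0.139, -0.99, 0.0], [0.0, -0.0, -1.0]]
wrist_force: [0.5, 0.4, 0.5]
gripper_width: 1.002
grasp_force: 0.0
```

Request:
servo_tool --rows '[[[1,0.02,-0.12,0,0,0,0],[1,0.04,-0.25,0,0,0,0],[1,0.05,-0.37,0,0,0,0],[1,0.09,-0.6,0,0,0,0],[1,0.09,-0.6,0,0,0,0],[1,0.09,-0.6,0,0,0,0],[1,0.09,-0.6,0,0,0,0],[1,0.09,-0.6,0,0,0,0]]]'

```text
t: 7.7
eef_pos: [0.4428, -0.0138, 0.2247]
ee_rot: [[0.99, -0.14, -0.0], [-0.14, -0.99, -0.0], [-0.0, 0.0, -1.0]]
wrist_force: [0.2, -0.0, -0.3]
gripper_width: 0.998
grasp_force: 0.0
```

```bash
python3 plan.py .444,-.013,.15,-7.6
```

```text
t 7.70 [ 0.4428 -0.0138  0.2247] th -8.07 tilt [-0. -0.] w 0.998 gf 0.0 F [ 0.18 -0.04 -0.28] q7 -1.73
-> .444,-.013,.15,-7.6
    0.01 -0.01 0.75 | -0.01
end [ 0.4439 -0.0129  0.1497] -7.2
```

Request:
servo_tool --rows '[[[1,0.01,-0.01,0.2,0,0,0],[1,0.01,-0.01,0.4,0,0,0],[1,0.01,-0.01,0.6,0,0,0],[1,0.01,-0.01,0.74,0,0,0],[-1,0.01,-0.01,0.74,0,0,0],[-1,0.01,-0.01,0.74,0,0,0],[-1,0.01,-0.01,0.74,0,0,0],[-1,0.01,-0.01,0.74,0,0,0]]]' --newtons 50

```text
t: 8.7
eef_pos: [0.4444, -0.0122, 0.1512]
ee_rot: [[0.99, -0.139, 0.001], [-0.139, -0.99, 0.0], [0.001, -0.0, -1.0]]
wrist_force: [-1.1, -0.1, 0.2]
gripper_width: 0.619
grasp_force: 0.0
```

Request:
servo_tool --rows '[[[-1,0,0,0,0,0,0],[-1,0,0,0,0,0,0],[-1,0,0,0,0,0,0],[-1,0,0,-0.05,0,0,0],[-1,0,0,-0.1,0,0,0],[-1,0,0,-0.2,0,0,0],[-1,0,0,-0.3,0,0,0],[-1,0,0,-0.4,0,0,0]]]'

```text
t: 9.7
eef_pos: [0.444, -0.0122, 0.1914]
ee_rot: [[0.99, -0.139, 0.0], [-0.139, -0.99, 0.0], [0.0, -0.0, -1.0]]
wrist_force: [-0.0, 0.3, -3.7]
gripper_width: 0.127
grasp_force: 50.0
```

```bash
python3 plan.py .695,.078,.190,5.5 .695,.078,.16,5.5; python3 -c "
from h import *
shoot('scene','s1.png');"
```

```text
t 9.70 [ 0.444  -0.0122  0.1914] th -7.99 tilt [0. 0.] w 0.127 gf 50.0 F [-0.02  0.33 -3.67] q7 -1.74
-> .695,.078,.190,5.5
    1.0 -0.53 0.01 | -0.15
    1.0 -0.25 0.0 | 0.0
    0.49 -0.12 0.0 | 0.0
-> .695,.078,.16,5.5
    -0.0 -0.0 0.3 | 0.0
end [0.6952 0.0776 0.1604] 5.5
```

View pics/s1.png

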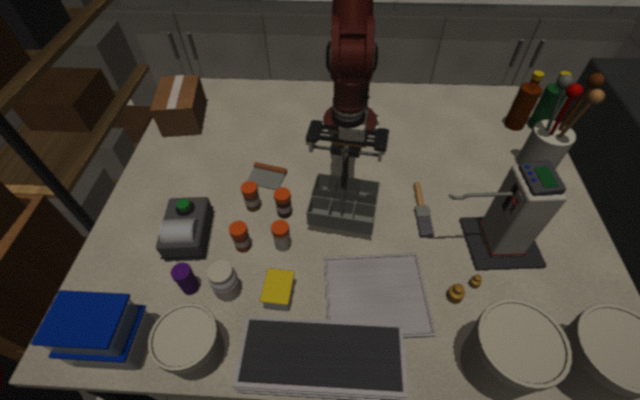

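The view shows the carrier lifted cleanly at (343,205) and all the jars unmoved. I'll carry it to the tray.

Request:
servo_tool --rows '[[[-1,0.08,-0.04,0,0,0,-0.02],[-1,0.2,-0.1,0,0,0,-0.04],[-1,0.33,-0.17,0,0,0,-0.06],[-1,0.46,-0.24,0,0,0,-0.08],[-1,0.6,-0.31,0,0,0,-0.1],[-1,0.73,-0.39,0,0,0,-0.12],[-1,0.86,-0.46,0,0,0,-0.14],[-1,1,-0.53,0,0,0,-0.15]]]'

```text
t: 10.75
eef_pos: [0.5513, 0.0269, 0.1905]
ee_rot: [[0.995, 0.098, -0.0], [0.098, -0.995, 0.0], [-0.0, -0.0, -1.0]]
wrist_force: [0.8, -0.1, -4.0]
gripper_width: 0.128
grasp_force: 50.0
```

Request:
servo_tool --rows '[[[-1,0.12,-0.03,0,0,0,0],[-1,0.25,-0.06,0,0,0,0],[-1,0.37,-0.09,0,0,0,0],[-1,0.5,-0.12,0,0,0,0],[-1,0.62,-0.15,0,0,0,0],[-1,0.75,-0.18,0,0,0,0],[-1,0.87,-0.21,0,0,0,0],[-1,1,-0.25,0,0,0,0]]]'

```text
t: 11.75
eef_pos: [0.6482, 0.061, 0.1906]
ee_rot: [[0.995, 0.096, -0.0], [0.096, -0.995, -0.0], [-0.0, 0.0, -1.0]]
wrist_force: [0.0, 0.2, -3.8]
gripper_width: 0.124
grasp_force: 50.0
```

Request:
servo_tool --rows '[[[-1,0.12,-0.03,0,0,0,0],[-1,0.24,-0.06,0,0,0,0],[-1,0.35,-0.09,0,0,0,0],[-1,0.43,-0.11,0,0,0,0],[-1,0.49,-0.12,0,0,0,0],[-1,0.49,-0.12,0.1,0,0,0],[-1,0.49,-0.12,0.2,0,0,0],[-1,0.49,-0.12,0.28,0,0,0]]]'

```text
t: 12.75
eef_pos: [0.694, 0.0772, 0.1645]
ee_rot: [[0.995, 0.096, -0.003], [0.096, -0.995, -0.0], [-0.003, 0.0, -1.0]]
wrist_force: [-10.7, -1.5, 27.2]
gripper_width: 0.123
grasp_force: 50.0
```

```bash
python3 plan.py .695,.078,.157,5.5
```

```text
t 12.75 [0.694  0.0772 0.1645] th 5.50 tilt [-0.003 -0.   ] w 0.123 gf 50.0 F [-10.69  -1.48  27.24] q7 -1.65
-> .695,.078,.157,5.5
    0.01 -0.01 0.07 | -0.0
end [0.6949 0.0783 0.1575] 5.5
```

Request:
servo_tool --rows '[[[-1,0,0,-0.1,0,0,0],[-1,0,0,-0.2,0,0,0],[-1,0,0,-0.2,0,0,0],[-1,0,0,-0.2,0,0,0],[-1,0,0,-0.2,0,0,0],[-1,0,0,-0.2,0,0,0],[-1,0,0,-0.2,0,0,0],[-1,0,0,-0.2,0,0,0]]]'

```text
t: 13.75
eef_pos: [0.6952, 0.0776, 0.1826]
ee_rot: [[0.995, 0.096, -0.0], [0.096, -0.995, 0.0], [-0.0, -0.0, -1.0]]
wrist_force: [0.7, -0.9, -3.5]
gripper_width: 0.122
grasp_force: 50.0
```

```bash
python3 -c "
from h import *
a=shoot('scene')['image'][220:400,230:450]; b=shoot('top')['image'][110:220,230:400]
a=cv2.resize(a,None,fx=2.6,fy=2.6,interpolation=3);b=cv2.resize(b,None,fx=1.2,fy=1.2,interpolation=3)
im=np.zeros((600,800,3),np.uint8);im[:a.shape[0],:a.shape[1]]=a;im[600-b.shape[0]:,800-b.shape[1]:]=b
cv2.imwrite('pics/s2.png',im)"; python3 plan.py
```

```text
t 13.85 [0.6953 0.0776 0.1827] th 5.51 tilt [0. 0.] w 0.124 gf 50.0 F [ 0.26 -0.02 -4.68] q7 -1.65
end [0.6953 0.0776 0.1827] 5.5
```

View pics/s2.png

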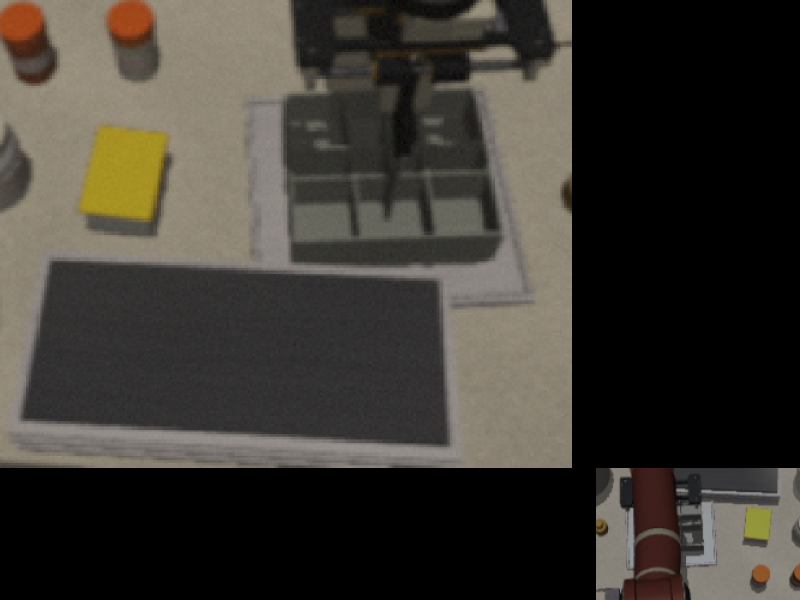

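```bash
python3 -c "
from h import *
a=shoot('scene');b=shoot('top')
for s,t in(((399,328),(280,129.5)),((248.5,319.5),(382.4,134))): print(tri(a,s,b,t))
print([at_z(b,p,0) for p in((280,133.5),(382.4,138.5))])
# tray corners
F=lambda p:(230+p[0]/2.6,220+p[1]/2.6)
print([at_z(a,F(p),.012) for p in((248,99),(484,91),(531,299))])
# carrier bottom front edge at z=.031
print([at_z(a,F(p),.031) for p in((292,262),(502,262))])
"
```

```text
(array([0.7934771 , 0.12494351, 0.04130973]), np.float64(0.004496376276202472))
(array([ 0.7929178 , -0.22512204,  0.04231084]), np.float64(0.002256791272388271))
[array([0.79439603, 0.12697861, 0.        ]), array([ 0.79294192, -0.23135876,  0.        ])]
[array([ 0.60158993, -0.05412034,  0.012     ]), array([0.57903684, 0.19241632, 0.012     ]), array([0.79485091, 0.21403978, 0.012     ])]
[array([ 0.77962712, -0.00378381,  0.031     ]), array([0.76930234, 0.18695073, 0.031     ])]
```

The dark board's near edge is at x≈0.793, close to the carrier's front edge at ≈0.775. The contact probably came from there. I'll shift the carrier back 15 mm and lower it slowly, watching the force.

Request:
servo_tool --rows '[[[-1,-0.04,0,0,0,0,0],[-1,-0.08,0,0,0,0,0],[-1,-0.12,0,0,0,0,0],[-1,-0.15,0,0.04,0,0,0],[-1,-0.15,0,0.08,0,0,0],[-1,-0.15,0,0.12,0,0,0],[-1,-0.15,0,0.16,0,0,0],[-1,-0.15,0,0.19,0,0,0]]]'

```text
t: 14.95
eef_pos: [0.6802, 0.0762, 0.1645]
ee_rot: [[0.995, 0.096, -0.0], [0.096, -0.995, 0.0], [-0.0, -0.0, -1.0]]
wrist_force: [-4.6, -0.4, 8.1]
gripper_width: 0.128
grasp_force: 50.0
```

```bash
python3 plan.py; python3 -c "
from h import *
print(telemetry.get_state()['torque'])"
```

```text
t 14.95 [0.6802 0.0762 0.1645] th 5.51 tilt [-0.  0.] w 0.128 gf 50.0 F [-4.59 -0.35  8.07] q7 -1.66
end [0.6802 0.0762 0.1645] 5.5
[-0.05743328  1.00851175 -0.00892883]
```

```bash
python3 -c "
from h import *
c=shoot('scene');print(c['shot'])
a=c['image'][240:345,310:450]
cv2.imwrite('pics/s3.png',cv2.resize(a,None,fx=5.7,fy=5.7,interpolation=3))
# expected projections of carrier level, pose at current TCP, z=.0135
th=np.radians(5.5);R=np.array([[np.cos(th),-np.sin(th),0],[np.sin(th),np.cos(th),0],[0,0,1]])
for z in(0,.058):
  for x,y in((-.0745,-.0925),(-.0745,.0925),(.0745,.0925),(.0745,-.0925)):
    p=R@np.array([x,y,z])+[.6802,.0762,.0135]; print(z,x,y,((proj(c,p)-[310,240])*5.7).round())
"
```

```text
10
0 -0.0745 -0.0925 [152. 129.]
0 -0.0745 0.0925 [543. 114.]
0 0.0745 0.0925 [603. 420.]
0 0.0745 -0.0925 [172. 437.]
0.058 -0.0745 -0.0925 [154.  65.]
0.058 -0.0745 0.0925 [563.  50.]
0.058 0.0745 0.0925 [629. 364.]
0.058 0.0745 -0.0925 [176. 383.]
```

View pics/s3.png

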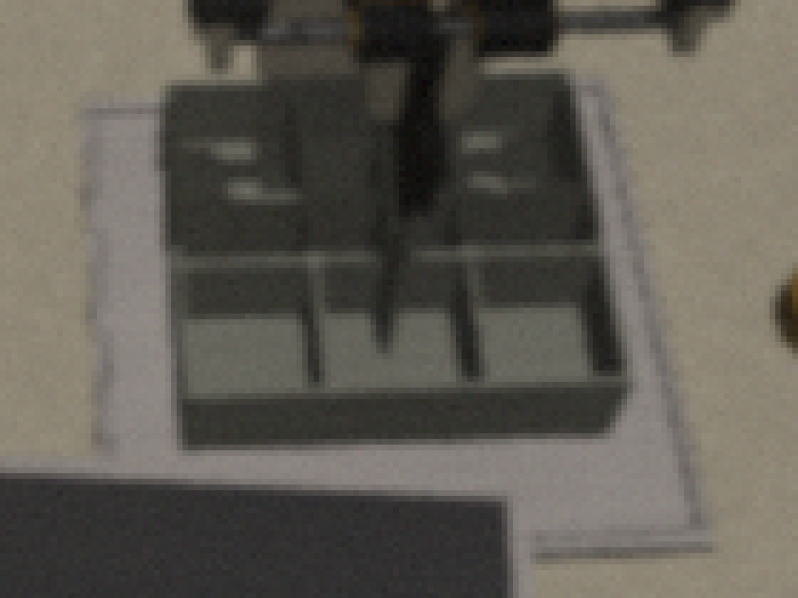

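The carrier's outline sits at rows 80–447, about 15 px lower than expected for the grip. It slid a few mm down in the fingers at lift-off and is already resting on the tray floor, flat and inside the rim. I'll release, retreat and measure it.

Request:
servo_tool --rows '[[[0.2,0,0,0,0,0,0],[0.2,0,0,0,0,0,0],[0.2,0,0,-0.1,0,0,0],[0.2,0,0,-0.3,0,0,0],[0.2,0,0,-0.5,0,0,0],[0.4,0,0,-0.7,0,0,0],[0.6,-0.2,0.3,-0.8,0,0,0],[0.6,-0.4,0.6,-0.8,0,0,-0.1]]]'

```text
t: 16.0
eef_pos: [0.6471, 0.0123, 0.2458]
ee_rot: [[0.967, 0.256, 0.004], [0.256, -0.967, -0.0], [0.004, 0.001, -1.0]]
wrist_force: [-0.2, 0.5, -0.5]
gripper_width: 0.793
grasp_force: 0.0
```

```bash
python3 plan.py .558,-.177,.18,95.5 .558,-.177,.06,95.5
```

```text
t 16.00 [0.6471 0.0123 0.2458] th 14.82 tilt [ 0.004 -0.   ] w 0.793 gf 0.0 F [-0.22  0.49 -0.49] q7 -1.42
-> .558,-.177,.18,95.5
    -0.84 1.0 0.41 | -0.9
    -0.67 -0.4 0.25 | 0.0
-> .558,-.177,.06,95.5
    -0.0 -0.0 1.0 | 0.0
    -0.0 -0.0 0.2 | 0.0
end [ 0.5584 -0.1766  0.0598] 95.8
```

Request:
servo_tool --rows '[[[0.6,-0.1,0.12,0.05,0,0,-0.11],[0.6,-0.2,0.25,0.1,0,0,-0.22],[0.6,-0.3,0.37,0.15,0,0,-0.33],[0.6,-0.42,0.5,0.2,0,0,-0.44],[0.6,-0.52,0.62,0.25,0,0,-0.55],[0.6,-0.63,0.75,0.3,0,0,-0.66],[0.6,-0.73,0.87,0.35,0,0,-0.78],[0.6,-0.84,1,0.41,0,0,-0.9]]]'

```text
t: 17.0
eef_pos: [0.5905, -0.106, 0.2036]
ee_rot: [[-0.1, 0.995, 0.002], [0.995, 0.1, -0.001], [-0.001, 0.002, -1.0]]
wrist_force: [-0.2, 0.6, -1.0]
gripper_width: 0.795
grasp_force: 0.0
```

Request:
servo_tool --rows '[[[0.6,-0.12,-0.07,0,0,0,0],[0.6,-0.24,-0.14,0,0,0,0],[0.6,-0.36,-0.21,0.05,0,0,0],[0.6,-0.48,-0.28,0.1,0,0,0],[0.6,-0.58,-0.34,0.15,0,0,0],[0.6,-0.67,-0.4,0.2,0,0,0],[0.6,-0.67,-0.4,0.25,0,0,0],[0.6,-0.67,-0.4,0.25,0,0,0]]]'

```text
t: 18.0
eef_pos: [0.5564, -0.1751, 0.1772]
ee_rot: [[-0.095, 0.995, -0.001], [0.995, 0.095, 0.001], [0.001, -0.001, -1.0]]
wrist_force: [-1.2, -0.2, -0.3]
gripper_width: 0.8
grasp_force: 0.0
```

```bash
cat > jars.py <<'E'
from h import *
for n in('scene','top'):
    c=shoot(n,n+'_last.png')
    print(n,[at_z(c,ce,.082)[:2].round(3).tolist() for ce,st in blobs(c,3,14,90) if .38<at_z(c,ce,.082)[0]<.85 and -.5<at_z(c,ce,.082)[1]<.3 and st[4]<500])
E
python3 jars.py; python3 plan.py .558,-.177,.06,95.5
python3 - <<'E'
from h import *
b=cv2.imread('pics/top_last.png')[100:220,220:360]
cv2.imwrite('pics/t1.png',cv2.resize(b,None,fx=5,fy=5,interpolation=3))
E
```

```text
scene [[0.426, -0.286], [0.572, -0.287], [0.559, -0.177]]
top []
t 18.10 [ 0.5569 -0.1749  0.1777] th 95.47 tilt [0.    0.001] w 0.799 gf 0.0 F [ 1.09 -0.05 -0.55] q7 0.07
-> .558,-.177,.06,95.5
    -0.02 0.01 1.0 | -0.0
    -0.0 -0.0 0.18 | -0.0
end [ 0.5581 -0.1768  0.0597] 95.5
```

View pics/t1.png

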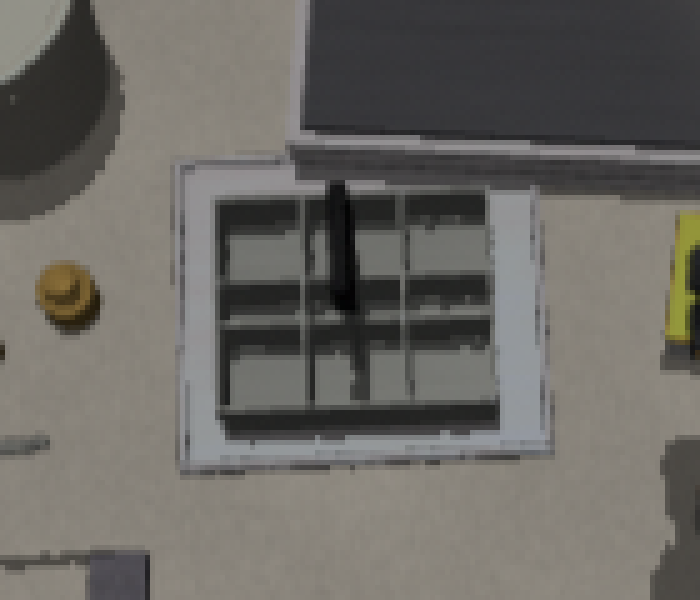

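The top crop shows the carrier flat in the tray, with rim corners at (218,197), (488,187), (498,405) and (220,412). I'll grip jar A and compute the cell positions.

Request:
servo_tool --rows '[[[0.6,-0.02,0.01,0.15,0,0,0],[0.6,-0.02,0.01,0.3,0,0,0],[0.6,-0.02,0.01,0.45,0,0,0],[0.6,-0.02,0.01,0.6,0,0,0],[0.6,-0.02,0.01,0.75,0,0,0],[0.6,-0.02,0.01,0.9,0,0,0],[0.6,-0.02,0.01,0.97,0,0,0],[0.6,-0.02,0.01,1,0,0,0]]]'

```text
t: 19.1
eef_pos: [0.5577, -0.1776, 0.0773]
ee_rot: [[-0.094, 0.996, -0.0], [0.996, 0.094, 0.0], [0.0, -0.0, -1.0]]
wrist_force: [0.0, -0.3, -0.1]
gripper_width: 0.803
grasp_force: 0.0
```

Request:
servo_tool --rows '[[[0.6,0,0,0.1,0,0,0],[0.6,0,0,0.18,0,0,0],[-1,0,0,0.18,0,0,0],[-1,0,0,0.18,0,0,0],[-1,0,0,0.18,0,0,0],[-1,0,0,0.18,0,0,0],[-1,0,0,0.18,0,0,0],[-1,0,0,0.18,0,0,0]]]' --newtons 20

```text
t: 20.1
eef_pos: [0.558, -0.1777, 0.06]
ee_rot: [[-0.094, 0.996, 0.001], [0.996, 0.094, -0.0], [-0.0, 0.001, -1.0]]
wrist_force: [-0.3, -0.7, 1.3]
gripper_width: 0.509
grasp_force: 20.0
```

```bash
python3 - <<'E'
from h import *
np.set_printoptions(precision=4,suppress=True)
c=shoot('top')
F=lambda p:(220+p[0]/5,100+p[1]/5)
q=np.array([at_z(c,F(p),.064)[:2] for p in((218,197),(488,187),(498,405),(220,412))]);print(q,q.mean(0))
u=(q[0]-q[1]+q[3]-q[2]);yaw=np.degrees(np.arctan2(-u[0],u[1]));v=q[0]-q[3]+q[1]-q[2];print(yaw,np.degrees(np.arctan2(v[1],v[0])))
g=np.array([at_z(c,F(p),.187)[:2] for p in((337,180),(345,308))]);print(g,g.mean(0))
t=np.array([at_z(c,F(p),.012)[:2] for p in((177,162),(552,455),(181,471))]);print('tray',t,(t[0]+t[1])/2)
E
python3 plan.py
```

```text
[[ 0.7468  0.172 ]
 [ 0.7625 -0.0077]
 [ 0.6123 -0.0221]
 [ 0.5989  0.1591]] [0.6801 0.0753]
4.590807133383792 5.217969384816765
[[0.7169 0.0798]
 [0.6356 0.0696]] [0.6762 0.0747]
tray [[ 0.7898  0.2111]
 [ 0.593  -0.0587]
 [ 0.5701  0.1904]] [0.6914 0.0762]
t 20.15 [ 0.558  -0.1777  0.06  ] th 95.40 tilt [ 0.001 -0.   ] w 0.515 gf 20.0 F [ 0.38 -0.82  2.81] q7 -0.01
end [ 0.558  -0.1777  0.06  ] 95.4
```

```bash
python3 plan.py .575,-.15,.16,95.3 .64,-.05,.26,95.3 .718,.1416,.26,95.3 .718,.1416,.071,95.3
```

```text
t 20.15 [ 0.558  -0.1777  0.06  ] th 95.40 tilt [ 0.001 -0.   ] w 0.515 gf 20.0 F [ 0.38 -0.82  2.81] q7 -0.01
-> .575,-.15,.16,95.3
    0.26 0.2 -1.0 | 0.0
-> .64,-.05,.26,95.3
    0.93 0.74 -1.0 | 0.0
-> .718,.1416,.26,95.3
    1.0 0.52 -0.0 | 0.0
    0.84 0.43 -0.0 | 0.0
-> .718,.1416,.071,95.3
    -0.0 0.0 1.0 | 0.0
    -0.0 0.0 0.89 | 0.0
end [0.7176 0.1418 0.071 ] 95.4
```

Request:
servo_tool --rows '[[[-1,0,0,-0.05,0,0,0],[-1,0,0,-0.15,0,0,0],[-1,0,0,-0.3,0,0,0],[-1,0.02,0.02,-0.45,0,0,0],[-1,0.06,0.04,-0.6,0,0,0],[-1,0.12,0.1,-0.74,0,0,0],[-1,0.19,0.15,-0.87,0,0,0],[-1,0.26,0.2,-1,0,0,0]]]'

```text
t: 21.15
eef_pos: [0.5755, -0.1489, 0.1605]
ee_rot: [[-0.095, 0.995, 0.0], [0.995, 0.095, 0.0], [0.0, 0.0, -1.0]]
wrist_force: [0.2, -0.3, -0.5]
gripper_width: 0.508
grasp_force: 20.0
```

Request:
servo_tool --rows '[[[-1,0.12,0.1,-0.13,0,0,0],[-1,0.24,0.19,-0.26,0,0,0],[-1,0.36,0.28,-0.39,0,0,0],[-1,0.47,0.37,-0.52,0,0,0],[-1,0.58,0.46,-0.65,0,0,0],[-1,0.69,0.55,-0.78,0,0,0],[-1,0.81,0.65,-0.9,0,0,0],[-1,0.93,0.74,-1,0,0,0]]]'

```text
t: 22.15
eef_pos: [0.6407, -0.0495, 0.2605]
ee_rot: [[-0.094, 0.996, 0.0], [0.996, 0.094, 0.0], [0.0, 0.0, -1.0]]
wrist_force: [0.6, -0.1, -1.3]
gripper_width: 0.511
grasp_force: 20.0
```

Request:
servo_tool --rows '[[[-1,0.12,0.06,0,0,0,0],[-1,0.25,0.13,0,0,0,0],[-1,0.37,0.2,0,0,0,0],[-1,0.5,0.26,0,0,0,0],[-1,0.62,0.32,0,0,0,0],[-1,0.75,0.39,0,0,0,0],[-1,0.87,0.46,0,0,0,0],[-1,1,0.52,0,0,0,0]]]'

```text
t: 23.15
eef_pos: [0.6828, 0.0549, 0.2596]
ee_rot: [[-0.094, 0.996, 0.0], [0.996, 0.094, -0.0], [-0.0, 0.0, -1.0]]
wrist_force: [0.2, -0.4, -0.3]
gripper_width: 0.516
grasp_force: 20.0
```

Request:
servo_tool --rows '[[[-1,0.12,0.06,0,0,0,0],[-1,0.24,0.12,0,0,0,0],[-1,0.36,0.18,0,0,0,0],[-1,0.48,0.24,0,0,0,0],[-1,0.6,0.3,0,0,0,0],[-1,0.72,0.37,0,0,0,0],[-1,0.8,0.41,0,0,0,0],[-1,0.84,0.43,0,0,0,0]]]'

```text
t: 24.15
eef_pos: [0.7174, 0.1425, 0.2595]
ee_rot: [[-0.095, 0.996, -0.0], [0.996, 0.095, 0.0], [0.0, -0.0, -1.0]]
wrist_force: [-0.9, -0.6, -1.0]
gripper_width: 0.512
grasp_force: 20.0
```

Request:
servo_tool --rows '[[[-1,0,0,0.1,0,0,0],[-1,0,0,0.25,0,0,0],[-1,0,0,0.4,0,0,0],[-1,0,0,0.55,0,0,0],[-1,0,0,0.7,0,0,0],[-1,0,0,0.85,0,0,0],[-1,0,0,0.95,0,0,0],[-1,0,0,1,0,0,0]]]'

```text
t: 25.15
eef_pos: [0.7172, 0.1418, 0.1589]
ee_rot: [[-0.094, 0.996, -0.001], [0.996, 0.094, -0.0], [-0.0, -0.001, -1.0]]
wrist_force: [0.8, -1.0, -1.1]
gripper_width: 0.511
grasp_force: 20.0
```

```bash
python3 plan.py .718,.1416,.071,95.3
python3 - <<'E'
from h import *
c=shoot('scene')
cv2.imwrite('pics/s4.png',cv2.resize(c['image'][230:350,310:450],None,fx=4.9,fy=4.9,interpolation=3))
E
```

```text
t 25.15 [0.7172 0.1418 0.1589] th 95.41 tilt [-0.001 -0.   ] w 0.511 gf 20.0 F [ 0.81 -1.04 -1.07] q7 -0.37
-> .718,.1416,.071,95.3
    -0.0 0.01 0.88 | 0.0
end [0.7182 0.1419 0.0709] 95.4
```

View pics/s4.png

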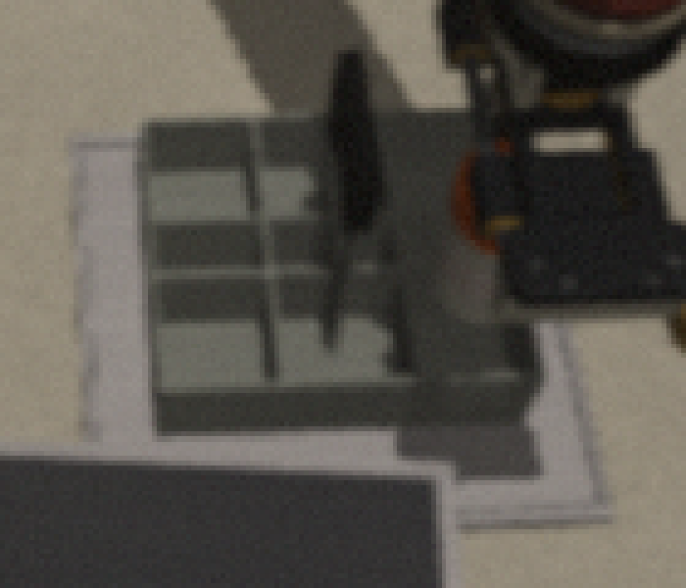

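Run:
```python
from h import *
c=shoot('scene');F=lambda p:(310+p[0]/4.9,230+p[1]/4.9)
q=[at_z(c,F(p),.064)[:2] for p in((145,123),(155,390),(542,372))];print(np.round(q,4))
th=np.radians(5.3);R=np.array([[np.cos(th),-np.sin(th)],[np.sin(th),np.cos(th)]])
for k in((-.0745,-.0925),(.0745,-.0925),(.0745,.0925)): print((R@k+[.68,.0758]).round(4))
```

```text
[[ 0.6209 -0.0161]
 [ 0.7658 -0.0067]
 [ 0.747   0.1771]]
[ 0.6144 -0.0232]
[ 0.7627 -0.0094]
[0.7456 0.1748]
```

Request:
servo_tool --rows '[[[-1,0.01,0.02,0.05,0,0,0],[-1,0.01,0.02,0.1,0,0,0],[-1,0.01,0.02,0.16,0,0,0],[-1,0.01,0.02,0.22,0,0,0],[-1,0.01,0.02,0.28,0,0,0],[-1,0.01,0.02,0.34,0,0,0],[-1,0.01,0.02,0.4,0,0,0],[-1,0.01,0.02,0.46,0,0,0]]]'

```text
t: 26.25
eef_pos: [0.7192, 0.143, 0.1133]
ee_rot: [[-0.094, 0.996, -0.0], [0.996, 0.094, 0.0], [0.0, -0.0, -1.0]]
wrist_force: [-0.4, 0.4, -1.3]
gripper_width: 0.512
grasp_force: 20.0
```

Jar A entered the cell without contact. I'll lower it the rest of the way and release.

Request:
servo_tool --rows '[[[-1,0,0,0.08,0,0,0],[-1,0,0,0.16,0,0,0],[-1,0,0,0.24,0,0,0],[-1,0,0,0.32,0,0,0],[-1,0,0,0.38,0,0,0],[-1,0,0,0.42,0,0,0],[0.3,0,0,0.42,0,0,0],[0.3,0,0,0.42,0,0,0]]]'

```text
t: 27.25
eef_pos: [0.7197, 0.1432, 0.0723]
ee_rot: [[-0.094, 0.996, 0.001], [0.996, 0.094, 0.0], [0.0, 0.001, -1.0]]
wrist_force: [-0.4, 0.2, -0.2]
gripper_width: 0.636
grasp_force: 0.0
```

Request:
servo_tool --rows '[[[0.3,0,0,0,0,0,0],[0.3,0,0,-0.1,0,0,0],[0.3,0,0,-0.25,0,0,0],[0.3,0,0,-0.4,0,0,0],[0.3,0,0,-0.55,0,0,0],[0.6,0,0,-0.7,0,0,0],[0.6,0,0,-0.85,0,0,0],[0.6,0,0,-1,0,0,0]]]'

```text
t: 28.25
eef_pos: [0.7192, 0.143, 0.1727]
ee_rot: [[-0.094, 0.996, 0.0], [0.996, 0.094, 0.0], [0.0, 0.0, -1.0]]
wrist_force: [0.2, -0.2, -0.1]
gripper_width: 0.796
grasp_force: 0.0
```

```bash
python3 jars.py; python3 plan.py .70,.10,.24,95.4 .570,-.286,.20,95.4 .570,-.286,.06,95.4
```

```text
scene [[0.428, -0.284], [0.446, -0.187], [0.572, -0.286], [0.716, 0.142]]
top [[0.543, -0.031], [0.567, -0.289], [0.445, -0.186], [0.424, -0.285]]
t 28.35 [0.7204 0.1435 0.1744] th 95.39 tilt [0.004 0.001] w 0.798 gf 0.0 F [-0.42  0.72 -0.85] q7 -0.36
-> .70,.10,.24,95.4
    -0.41 -0.24 -0.66 | -0.0
-> .570,-.286,.20,95.4
    -1.0 -0.45 0.11 | -0.0
    -1.0 -0.44 0.11 | -0.0
    -1.0 -0.45 0.11 | -0.0
    -0.73 -0.32 0.07 | -0.0
-> .570,-.286,.06,95.4
    0.0 -0.0 1.0 | -0.0
    0.0 -0.0 0.4 | -0.0
end [ 0.5701 -0.2865  0.0604] 95.4
```

Request:
servo_tool --rows '[[[0.6,0,0,-0.15,0,0,0],[0.6,0,0,-0.3,0,0,0],[0.6,0,0,-0.45,0,0,0],[0.6,-0.05,-0.03,-0.6,0,0,0],[0.6,-0.13,-0.08,-0.66,0,0,0],[0.6,-0.22,-0.13,-0.66,0,0,0],[0.6,-0.31,-0.18,-0.66,0,0,0],[0.6,-0.41,-0.24,-0.66,0,0,0]]]'

```text
t: 29.35
eef_pos: [0.6985, 0.0988, 0.237]
ee_rot: [[-0.094, 0.996, -0.001], [0.996, 0.094, -0.0], [-0.0, -0.001, -1.0]]
wrist_force: [-0.1, -0.2, -0.7]
gripper_width: 0.801
grasp_force: 0.0
```

Request:
servo_tool --rows '[[[0.6,-0.12,-0.06,0,0,0,0],[0.6,-0.25,-0.11,0,0,0,0],[0.6,-0.37,-0.17,0,0,0,0],[0.6,-0.5,-0.22,0,0,0,0],[0.6,-0.62,-0.28,0,0,0,0],[0.6,-0.75,-0.34,0,0,0,0],[0.6,-0.87,-0.39,0,0,0,0],[0.6,-1,-0.45,0,0,0,0]]]'

```text
t: 30.35
eef_pos: [0.6635, -0.0046, 0.2377]
ee_rot: [[-0.094, 0.996, 0.0], [0.996, 0.094, 0.0], [0.0, 0.0, -1.0]]
wrist_force: [-0.7, -0.2, -0.3]
gripper_width: 0.802
grasp_force: 0.0
```

Request:
servo_tool --rows '[[[0.6,-0.12,-0.06,0,0,0,0],[0.6,-0.25,-0.11,0,0,0,0],[0.6,-0.37,-0.17,0,0,0,0],[0.6,-0.5,-0.22,0.05,0,0,0],[0.6,-0.62,-0.28,0.1,0,0,0],[0.6,-0.75,-0.34,0.15,0,0,0],[0.6,-0.87,-0.39,0.2,0,0,0],[0.6,-1,-0.44,0.25,0,0,0]]]'

```text
t: 31.35
eef_pos: [0.6291, -0.1084, 0.2123]
ee_rot: [[-0.094, 0.996, -0.0], [0.996, 0.094, 0.0], [0.0, -0.0, -1.0]]
wrist_force: [0.9, -0.2, -0.6]
gripper_width: 0.801
grasp_force: 0.0
```

Request:
servo_tool --rows '[[[0.6,-0.12,-0.06,0.05,0,0,0],[0.6,-0.25,-0.11,0.1,0,0,0],[0.6,-0.37,-0.17,0.15,0,0,0],[0.6,-0.5,-0.22,0.2,0,0,0],[0.6,-0.62,-0.28,0.25,0,0,0],[0.6,-0.75,-0.34,0.3,0,0,0],[0.6,-0.87,-0.39,0.35,0,0,0],[0.6,-1,-0.45,0.4,0,0,0]]]'

```text
t: 32.35
eef_pos: [0.5938, -0.2121, 0.1724]
ee_rot: [[-0.094, 0.996, 0.0], [0.996, 0.094, 0.0], [0.0, 0.0, -1.0]]
wrist_force: [0.4, -0.1, -1.1]
gripper_width: 0.8
grasp_force: 0.0
```

Request:
servo_tool --rows '[[[0.6,-0.12,-0.05,0,0,0,0],[0.6,-0.24,-0.1,0,0,0,0],[0.6,-0.36,-0.16,0,0,0,0],[0.6,-0.48,-0.21,0,0,0,0],[0.6,-0.6,-0.26,0,0,0,0],[0.6,-0.7,-0.31,0,0,0,0],[0.6,-0.73,-0.32,0,0,0,0],[0.6,-0.73,-0.32,0,0,0,0]]]'

```text
t: 33.35
eef_pos: [0.5691, -0.287, 0.1726]
ee_rot: [[-0.094, 0.996, 0.0], [0.996, 0.094, 0.0], [0.0, 0.0, -1.0]]
wrist_force: [-0.1, -0.7, 0.2]
gripper_width: 0.801
grasp_force: 0.0
```

```bash
python3 plan.py .570,-.287,.06,95.4
```

```text
t 33.35 [ 0.5691 -0.287   0.1726] th 95.40 tilt [0. 0.] w 0.801 gf 0.0 F [-0.09 -0.66  0.23] q7 0.25
-> .570,-.287,.06,95.4
    -0.0 0.01 1.0 | -0.0
    -0.0 -0.0 0.13 | -0.0
end [ 0.5701 -0.2869  0.0596] 95.4
```

Request:
servo_tool --rows '[[[0.6,0,0.01,0.2,0,0,0],[0.6,0,0.01,0.4,0,0,0],[0.6,0,0.01,0.6,0,0,0],[0.6,0,0.01,0.8,0,0,0],[0.6,0,0.01,0.95,0,0,0],[0.6,0,0.01,1,0,0,0],[0.6,0,0.01,1,0,0,0],[0.6,0,0.01,1,0,0,0]]]'

```text
t: 34.35
eef_pos: [0.5707, -0.2871, 0.0735]
ee_rot: [[-0.094, 0.996, 0.002], [0.996, 0.094, -0.0], [-0.001, 0.002, -1.0]]
wrist_force: [0.5, 0.8, 0.3]
gripper_width: 0.797
grasp_force: 0.0
```

Request:
servo_tool --rows '[[[0.6,0,0,0.13,0,0,0],[0.6,0,0,0.13,0,0,0],[-1,0,0,0.13,0,0,0],[-1,0,0,0.13,0,0,0],[-1,0,0,0.13,0,0,0],[-1,0,0,0.13,0,0,0],[-1,0,0,0.13,0,0,0],[-1,0,0,0.13,0,0,0]]]' --newtons 20

```text
t: 35.35
eef_pos: [0.57, -0.287, 0.0598]
ee_rot: [[-0.094, 0.996, -0.0], [0.996, 0.094, -0.0], [-0.0, -0.0, -1.0]]
wrist_force: [-0.4, -0.1, 0.8]
gripper_width: 0.516
grasp_force: 19.8
```

Request:
servo_tool --rows '[[[-1,0,0,-0.05,0,0,0],[-1,0,0,-0.15,0,0,0],[-1,0,0,-0.3,0,0,0],[-1,0,0,-0.45,0,0,0],[-1,0.04,0,-0.6,0,0,0],[-1,0.1,0.03,-0.74,0,0,0],[-1,0.2,0.06,-0.87,0,0,0],[-1,0.3,0.1,-1,0,0,0]]]'

```text
t: 36.35
eef_pos: [0.5774, -0.2549, 0.1605]
ee_rot: [[-0.095, 0.995, 0.0], [0.995, 0.095, 0.001], [0.001, 0.0, -1.0]]
wrist_force: [0.6, 0.3, 0.2]
gripper_width: 0.52
grasp_force: 19.8
```

Request:
servo_tool --rows '[[[-1,0.12,0.04,-0.13,0,0,0],[-1,0.25,0.08,-0.26,0,0,0],[-1,0.37,0.11,-0.39,0,0,0],[-1,0.5,0.15,-0.52,0,0,0],[-1,0.62,0.19,-0.65,0,0,0],[-1,0.75,0.23,-0.78,0,0,0],[-1,0.87,0.26,-0.9,0,0,0],[-1,1,0.3,-1,0,0,0]]]'

```text
t: 37.35
eef_pos: [0.5978, -0.1531, 0.2605]
ee_rot: [[-0.094, 0.996, 0.0], [0.996, 0.094, -0.0], [-0.0, 0.0, -1.0]]
wrist_force: [0.0, -0.4, -0.7]
gripper_width: 0.519
grasp_force: 19.8
```

Request:
servo_tool --rows '[[[-1,0.12,0.04,0,0,0,0],[-1,0.25,0.08,0,0,0,0],[-1,0.37,0.11,0,0,0,0],[-1,0.5,0.15,0,0,0,0],[-1,0.62,0.19,0,0,0,0],[-1,0.75,0.23,0,0,0,0],[-1,0.87,0.26,0,0,0,0],[-1,1,0.3,0,0,0,0]]]'

```text
t: 38.35
eef_pos: [0.6182, -0.0507, 0.2597]
ee_rot: [[-0.094, 0.996, 0.0], [0.996, 0.094, -0.0], [-0.0, 0.0, -1.0]]
wrist_force: [-0.9, 0.1, -0.5]
gripper_width: 0.518
grasp_force: 19.8
```

Request:
servo_tool --rows '[[[-1,0.12,0.02,0,0,0,0],[-1,0.25,0.05,0,0,0,0],[-1,0.37,0.07,0,0,0,0],[-1,0.5,0.1,0,0,0,0],[-1,0.62,0.12,0,0,0,0],[-1,0.75,0.15,0,0,0,0],[-1,0.87,0.17,0,0,0,0],[-1,1,0.2,0,0,0,0]]]'

```text
t: 39.35
eef_pos: [0.6286, 0.0507, 0.2596]
ee_rot: [[-0.094, 0.996, -0.0], [0.996, 0.094, -0.0], [-0.0, -0.0, -1.0]]
wrist_force: [0.6, -0.5, -1.3]
gripper_width: 0.518
grasp_force: 19.8
```

Request:
servo_tool --rows '[[[-1,0.12,0.02,0,0,0,0],[-1,0.25,0.04,0,0,0,0],[-1,0.37,0.06,0,0,0,0],[-1,0.5,0.08,0,0,0,0],[-1,0.62,0.09,0,0,0,0],[-1,0.73,0.1,0,0,0,0],[-1,0.8,0.11,0,0,0,0],[-1,0.84,0.11,0,0,0,0]]]'

```text
t: 40.35
eef_pos: [0.6316, 0.135, 0.2597]
ee_rot: [[-0.094, 0.996, 0.0], [0.996, 0.094, -0.0], [-0.0, 0.0, -1.0]]
wrist_force: [-0.2, -0.3, -0.4]
gripper_width: 0.518
grasp_force: 19.8
```

```bash
python3 plan.py .632,.135,.15,95.4 .632,.135,.071,95.4; python3 jars.py
```

```text
t 40.35 [0.6316 0.135  0.2597] th 95.41 tilt [ 0. -0.] w 0.518 gf 19.8 F [-0.24 -0.27 -0.42] q7 -0.39
-> .632,.135,.15,95.4
    -0.0 0.0 1.0 | 0.0
    -0.0 0.0 0.1 | 0.0
-> .632,.135,.071,95.4
    -0.0 0.0 0.79 | 0.0
end [0.6316 0.135  0.0707] 95.4
scene [[0.427, -0.284], [0.424, -0.213], [0.493, 0.166], [0.714, 0.145]]
top [[0.464, 0.041], [0.418, -0.058], [0.423, -0.213], [0.424, -0.285]]
```

Jar C was knocked and is now at (0.4235,-0.213). It is still upright. I'll lower B.

Request:
servo_tool --rows '[[[-1,0,0,0.13,0,0,0],[-1,0,0,0.26,0,0,0],[-1,0,0,0.39,0,0,0],[-1,0,0,0.52,0,0,0],[-1,0,0,0.65,0,0,0],[-1,0,0,0.78,0,0,0],[-1,0,0,0.9,0,0,0],[-1,0,0,1,0,0,0]]]'

```text
t: 41.45
eef_pos: [0.6316, 0.1347, 0.1588]
ee_rot: [[-0.094, 0.996, -0.0], [0.996, 0.094, 0.0], [0.0, -0.0, -1.0]]
wrist_force: [0.9, -0.1, -0.6]
gripper_width: 0.518
grasp_force: 19.8
```

Request:
servo_tool --rows '[[[-1,0,0,0.05,0,0,0],[-1,0,0,0.1,0,0,0],[-1,0,0,0.16,0,0,0],[-1,0,0,0.22,0,0,0],[-1,0,0,0.28,0,0,0],[-1,0,0,0.34,0,0,0],[-1,0,0,0.4,0,0,0],[-1,0,0,0.46,0,0,0]]]'

```text
t: 42.45
eef_pos: [0.6319, 0.1348, 0.1134]
ee_rot: [[-0.094, 0.996, 0.001], [0.996, 0.094, 0.0], [0.0, 0.001, -1.0]]
wrist_force: [0.0, 0.0, 0.1]
gripper_width: 0.518
grasp_force: 19.8
```

Request:
servo_tool --rows '[[[-1,0,0,0.08,0,0,0],[-1,0,0,0.16,0,0,0],[-1,0,0,0.24,0,0,0],[-1,0,0,0.32,0,0,0],[-1,0,0,0.38,0,0,0],[-1,0,0,0.42,0,0,0],[0.3,0,0,0.42,0,0,0],[0.3,0,0,0.42,0,0,0]]]'

```text
t: 43.45
eef_pos: [0.6311, 0.1347, 0.0717]
ee_rot: [[-0.094, 0.996, -0.001], [0.996, 0.094, -0.0], [-0.0, -0.001, -1.0]]
wrist_force: [-0.3, -0.7, -0.4]
gripper_width: 0.643
grasp_force: 0.0
```

Request:
servo_tool --rows '[[[0.3,0,0,0,0,0,0],[0.3,0,0,-0.15,0,0,0],[0.3,0,0,-0.3,0,0,0],[0.3,0,0,-0.45,0,0,0],[0.3,0,0,-0.6,0,0,0],[0.6,0,0,-0.75,0,0,0],[0.6,0,0,-0.88,0,0,0],[0.6,0,0,-1,0,0,0]]]'

```text
t: 44.45
eef_pos: [0.6316, 0.1347, 0.1726]
ee_rot: [[-0.094, 0.996, 0.0], [0.996, 0.094, 0.0], [0.0, 0.0, -1.0]]
wrist_force: [0.4, 0.6, -0.3]
gripper_width: 0.799
grasp_force: 0.0
```

```bash
python3 jars.py; python3 plan.py .62,.105,.22,95.4 .4235,-.213,.16,95.4 .4235,-.213,.06,95.4
```

```text
scene [[0.427, -0.284], [0.424, -0.212], [0.63, 0.134], [0.714, 0.145]]
top [[0.514, 0.044], [0.465, -0.057], [0.423, -0.213], [0.424, -0.285]]
t 44.55 [0.6325 0.1351 0.1734] th 95.39 tilt [0.003 0.001] w 0.800 gf 0.0 F [ 0.17 -0.59 -0.58] q7 -0.43
-> .62,.105,.22,95.4
    -0.29 -0.15 -0.47 | -0.0
-> .4235,-.213,.16,95.4
    -1.0 -0.76 0.2 | -0.0
    -1.0 -0.76 0.2 | -0.0
    -0.98 -0.74 0.2 | -0.0
-> .4235,-.213,.06,95.4
    0.0 0.0 1.0 | -0.0
end [ 0.4233 -0.2131  0.0604] 95.4
```

Request:
servo_tool --rows '[[[0.6,0,0,-0.15,0,0,0],[0.6,0,0,-0.3,0,0,0],[0.6,0,0,-0.42,0,0,0],[0.6,-0.03,-0.02,-0.47,0,0,0],[0.6,-0.08,-0.05,-0.47,0,0,0],[0.6,-0.14,-0.08,-0.47,0,0,0],[0.6,-0.2,-0.11,-0.47,0,0,0],[0.6,-0.29,-0.15,-0.47,0,0,0]]]'

```text
t: 45.55
eef_pos: [0.619, 0.1039, 0.2184]
ee_rot: [[-0.094, 0.996, -0.001], [0.996, 0.094, 0.0], [0.0, -0.001, -1.0]]
wrist_force: [0.3, -0.7, 0.9]
gripper_width: 0.799
grasp_force: 0.0
```

Request:
servo_tool --rows '[[[0.6,-0.12,-0.09,0,0,0,0],[0.6,-0.25,-0.19,0,0,0,0],[0.6,-0.37,-0.28,0,0,0,0],[0.6,-0.5,-0.38,0.05,0,0,0],[0.6,-0.62,-0.47,0.1,0,0,0],[0.6,-0.75,-0.57,0.13,0,0,0],[0.6,-0.87,-0.66,0.16,0,0,0],[0.6,-1,-0.76,0.2,0,0,0]]]'

```text
t: 46.55
eef_pos: [0.5528, -0.003, 0.1986]
ee_rot: [[-0.094, 0.996, 0.0], [0.996, 0.094, 0.0], [0.0, 0.0, -1.0]]
wrist_force: [-0.4, 0.1, 0.3]
gripper_width: 0.8
grasp_force: 0.0
```

Request:
servo_tool --rows '[[[0.6,-0.12,-0.09,0.02,0,0,0],[0.6,-0.25,-0.19,0.05,0,0,0],[0.6,-0.37,-0.28,0.08,0,0,0],[0.6,-0.5,-0.38,0.1,0,0,0],[0.6,-0.62,-0.47,0.13,0,0,0],[0.6,-0.75,-0.57,0.15,0,0,0],[0.6,-0.87,-0.66,0.18,0,0,0],[0.6,-1,-0.76,0.2,0,0,0]]]'

```text
t: 47.55
eef_pos: [0.4864, -0.1098, 0.1785]
ee_rot: [[-0.094, 0.996, -0.0], [0.996, 0.094, 0.0], [0.0, 0.0, -1.0]]
wrist_force: [-0.5, -0.1, -0.1]
gripper_width: 0.801
grasp_force: 0.0
```

Request:
servo_tool --rows '[[[0.6,-0.12,-0.09,0.02,0,0,0],[0.6,-0.25,-0.19,0.05,0,0,0],[0.6,-0.37,-0.28,0.08,0,0,0],[0.6,-0.5,-0.38,0.1,0,0,0],[0.6,-0.62,-0.47,0.13,0,0,0],[0.6,-0.75,-0.57,0.15,0,0,0],[0.6,-0.87,-0.66,0.18,0,0,0],[0.6,-0.98,-0.74,0.2,0,0,0]]]'

```text
t: 48.55
eef_pos: [0.4219, -0.2144, 0.1585]
ee_rot: [[-0.094, 0.996, -0.0], [0.996, 0.094, 0.0], [0.0, -0.0, -1.0]]
wrist_force: [-0.3, -0.7, 0.5]
gripper_width: 0.801
grasp_force: 0.0
```

```bash
python3 plan.py .4235,-.213,.06,95.4
```

```text
t 48.55 [ 0.4219 -0.2144  0.1585] th 95.38 tilt [-0.  0.] w 0.801 gf 0.0 F [-0.29 -0.66  0.54] q7 0.19
-> .4235,-.213,.06,95.4
    0.01 0.02 0.98 | -0.0
end [ 0.4238 -0.2132  0.0605] 95.4
```

Request:
servo_tool --rows '[[[0.6,0.01,0.02,0.16,0,0,0],[0.6,0.01,0.02,0.33,0,0,0],[0.6,0.01,0.02,0.5,0,0,0],[0.6,0.01,0.02,0.67,0,0,0],[0.6,0.01,0.02,0.82,0,0,0],[0.6,0.01,0.02,0.93,0,0,0],[0.6,0.01,0.02,0.98,0,0,0],[-1,0.01,0.02,0.98,0,0,0]]]'

```text
t: 49.55
eef_pos: [0.4244, -0.2123, 0.0606]
ee_rot: [[-0.094, 0.996, -0.0], [0.996, 0.094, 0.0], [0.0, -0.0, -1.0]]
wrist_force: [0.4, 0.2, 0.4]
gripper_width: 0.736
grasp_force: 0.0
```

Request:
servo_tool --rows '[[[-1,0,0,0,0,0,0],[-1,0,0,0,0,0,0],[-1,0,0,0,0,0,0],[-1,0,0,0,0,0,0],[-1,0,0,0,0,0,0],[-1,0,0,-0.05,0,0,0],[-1,0,0,-0.15,0,0,0],[-1,0,0,-0.3,0,0,0]]]'

```text
t: 50.55
eef_pos: [0.4241, -0.2122, 0.0911]
ee_rot: [[-0.094, 0.996, -0.001], [0.996, 0.094, 0.001], [0.001, -0.001, -1.0]]
wrist_force: [0.1, 0.2, -0.1]
gripper_width: 0.51
grasp_force: 19.9
```

Request:
servo_tool --rows '[[[-1,0,0,-0.15,0,0,0],[-1,0,0,-0.3,0,0,0],[-1,0,0,-0.45,0,0,0],[-1,0,0,-0.6,0,0,0],[-1,0.04,0.05,-0.7,0,0,0],[-1,0.09,0.12,-0.75,0,0,0],[-1,0.14,0.2,-0.75,0,0,0],[-1,0.2,0.28,-0.75,0,0,0]]]'

```text
t: 51.55
eef_pos: [0.4507, -0.1891, 0.1652]
ee_rot: [[-0.095, 0.996, -0.001], [0.996, 0.095, 0.001], [0.001, -0.001, -1.0]]
wrist_force: [-0.4, 0.9, -1.5]
gripper_width: 0.514
grasp_force: 19.9
```

Request:
servo_tool --rows '[[[-1,0.08,0.12,0,0,0,0],[-1,0.16,0.25,0,0,0,0],[-1,0.24,0.37,0,0,0,0],[-1,0.31,0.5,0,0,0,0],[-1,0.39,0.62,0,0,0,0],[-1,0.47,0.75,0,0,0,0],[-1,0.55,0.87,0,0,0,0],[-1,0.62,1,0,0,0,0]]]'

```text
t: 52.55
eef_pos: [0.5448, -0.118, 0.1657]
ee_rot: [[-0.094, 0.996, -0.0], [0.996, 0.094, 0.0], [0.0, -0.0, -1.0]]
wrist_force: [0.7, -0.1, -1.9]
gripper_width: 0.515
grasp_force: 19.9
```

Request:
servo_tool --rows '[[[-1,0.08,0.12,0,0,0,0],[-1,0.16,0.25,0,0,0,0],[-1,0.24,0.37,0,0,0,0],[-1,0.31,0.5,0,0,0,0],[-1,0.39,0.62,0,0,0,0],[-1,0.47,0.75,0,0,0,0],[-1,0.55,0.87,0,0,0,0],[-1,0.61,1,0,0,0,0]]]'

```text
t: 53.55
eef_pos: [0.6386, -0.0477, 0.1657]
ee_rot: [[-0.095, 0.996, -0.0], [0.996, 0.095, 0.0], [0.0, -0.0, -1.0]]
wrist_force: [1.1, -0.2, -1.6]
gripper_width: 0.513
grasp_force: 19.9
```

Request:
servo_tool --rows '[[[-1,0.08,0.12,0,0,0,0],[-1,0.16,0.25,0,0,0,0],[-1,0.24,0.37,0,0,0,0],[-1,0.31,0.5,0,0,0,0],[-1,0.39,0.62,0,0,0,0],[-1,0.47,0.75,0,0,0,0],[-1,0.55,0.9,0,0,0,0],[-1,0.6,1,0,0,0,0]]]'

```text
t: 54.55
eef_pos: [0.7324, 0.0217, 0.1655]
ee_rot: [[-0.095, 0.996, -0.0], [0.996, 0.095, 0.0], [0.001, -0.0, -1.0]]
wrist_force: [0.1, -0.1, -1.7]
gripper_width: 0.518
grasp_force: 19.9
```

```bash
python3 plan.py .731,.0196,.113,95.4 .731,.0196,.071,95.4; python3 jars.py
```

```text
t 54.55 [0.7324 0.0217 0.1655] th 95.43 tilt [-0.  0.] w 0.518 gf 19.9 F [ 0.06 -0.14 -1.68] q7 -0.20
-> .731,.0196,.113,95.4
    -0.02 -0.02 0.52 | 0.0
-> .731,.0196,.071,95.4
    0.0 0.0 0.42 | 0.0
end [0.7306 0.0195 0.0715] 95.4
scene [[0.427, -0.284], [0.628, 0.135], [0.714, 0.145]]
top [[0.723, 0.144], [0.634, 0.136], [0.523, -0.148], [0.424, -0.285]]
```

Request:
servo_tool --rows '[[[-1,-0.02,-0.02,0,0,0,0],[-1,-0.02,-0.02,0.08,0,0,0],[-1,-0.02,-0.02,0.16,0,0,0],[-1,-0.02,-0.02,0.24,0,0,0],[-1,-0.02,-0.02,0.32,0,0,0],[-1,-0.02,-0.02,0.4,0,0,0],[-1,-0.02,-0.02,0.46,0,0,0],[-1,-0.02,-0.02,0.52,0,0,0]]]'

```text
t: 55.65
eef_pos: [0.73, 0.0185, 0.1133]
ee_rot: [[-0.094, 0.996, 0.0], [0.996, 0.094, 0.0], [0.0, 0.0, -1.0]]
wrist_force: [0.3, -0.3, -0.7]
gripper_width: 0.514
grasp_force: 19.9
```

Request:
servo_tool --rows '[[[-1,0.01,0,0.08,0,0,0],[-1,0.01,0,0.16,0,0,0],[-1,0.01,0,0.24,0,0,0],[-1,0.01,0,0.32,0,0,0],[-1,0.01,0,0.38,0,0,0],[-1,0.01,0,0.42,0,0,0],[0.3,0.01,0,0.42,0,0,0],[0.3,0.01,0,0.42,0,0,0]]]'

```text
t: 56.65
eef_pos: [0.7303, 0.0195, 0.0722]
ee_rot: [[-0.094, 0.996, 0.001], [0.996, 0.094, 0.0], [0.0, 0.001, -1.0]]
wrist_force: [0.5, 0.2, -0.0]
gripper_width: 0.643
grasp_force: 0.0
```

Request:
servo_tool --rows '[[[0.3,0,0,0,0,0,0],[0.3,0,0,-0.15,0,0,0],[0.3,0,0,-0.3,0,0,0],[0.3,0,0,-0.45,0,0,0],[0.3,0,0,-0.6,0,0,0],[0.6,-0.05,-0.05,-0.75,0,0,0],[0.6,-0.12,-0.15,-0.9,0,0,0],[0.6,-0.2,-0.25,-0.95,0,0,0]]]'

```text
t: 57.65
eef_pos: [0.7067, -0.0037, 0.1683]
ee_rot: [[-0.094, 0.996, 0.002], [0.996, 0.094, -0.0], [-0.0, 0.002, -1.0]]
wrist_force: [0.7, 0.0, 0.5]
gripper_width: 0.799
grasp_force: 0.0
```

```bash
python3 jars.py; python3 plan.py .425,-.285,.16,95.4
```

```text
scene [[0.427, -0.284], [0.628, 0.135], [0.714, 0.145], [0.728, 0.021]]
top [[0.723, 0.144], [0.634, 0.136], [0.49, -0.181], [0.424, -0.285]]
t 57.75 [ 0.7062 -0.0056  0.1676] th 95.25 tilt [ 0.    -0.002] w 0.800 gf 0.0 F [-0.07 -0.21  0.25] q7 -0.18
-> .425,-.285,.16,95.4
    -0.83 -1.0 0.03 | -0.0
    -0.82 -1.0 0.02 | -0.0
    -0.83 -1.0 0.03 | -0.0
    -0.05 -0.06 -0.0 | -0.0
end [ 0.4246 -0.2855  0.1596] 95.2
```

Request:
servo_tool --rows '[[[0.6,-0.1,-0.12,0,0,0,0],[0.6,-0.2,-0.25,0,0,0,0],[0.6,-0.31,-0.37,0,0,0,0],[0.6,-0.41,-0.5,0,0,0,0],[0.6,-0.52,-0.62,0,0,0,0],[0.6,-0.62,-0.75,0,0,0,0],[0.6,-0.72,-0.87,0,0,0,0],[0.6,-0.83,-1,0,0,0,0]]]'

```text
t: 58.75
eef_pos: [0.6145, -0.0955, 0.1668]
ee_rot: [[-0.094, 0.996, 0.0], [0.996, 0.094, 0.0], [0.0, 0.0, -1.0]]
wrist_force: [0.1, 0.0, 0.6]
gripper_width: 0.799
grasp_force: 0.0
```

Request:
servo_tool --rows '[[[0.6,-0.1,-0.12,0,0,0,0],[0.6,-0.2,-0.25,0,0,0,0],[0.6,-0.31,-0.37,0,0,0,0],[0.6,-0.41,-0.5,0,0,0,0],[0.6,-0.52,-0.62,0,0,0,0],[0.6,-0.62,-0.75,0,0,0,0],[0.6,-0.72,-0.87,0,0,0,0],[0.6,-0.83,-1,0,0,0,0]]]'

```text
t: 59.75
eef_pos: [0.5227, -0.1876, 0.1667]
ee_rot: [[-0.094, 0.996, 0.0], [0.996, 0.094, 0.0], [0.0, 0.0, -1.0]]
wrist_force: [0.2, -0.0, -0.1]
gripper_width: 0.8
grasp_force: 0.0
```

Request:
servo_tool --rows '[[[0.6,-0.1,-0.12,0,0,0,0],[0.6,-0.2,-0.25,0,0,0,0],[0.6,-0.31,-0.37,0,0,0,0],[0.6,-0.41,-0.5,0,0,0,0],[0.6,-0.52,-0.62,0,0,0,0],[0.6,-0.62,-0.75,0,0,0,0],[0.6,-0.72,-0.87,0,0,0,0],[0.6,-0.84,-1,0,0,0,0]]]'

```text
t: 60.75
eef_pos: [0.4311, -0.2806, 0.1667]
ee_rot: [[-0.095, 0.996, 0.0], [0.996, 0.095, 0.0], [0.0, 0.0, -1.0]]
wrist_force: [0.4, -0.7, 0.6]
gripper_width: 0.801
grasp_force: 0.0
```

```bash
python3 plan.py .4255,-.2845,.06,95.4
```

```text
t 60.75 [ 0.4311 -0.2806  0.1667] th 95.43 tilt [0. 0.] w 0.801 gf 0.0 F [ 0.43 -0.7   0.61] q7 0.31
-> .4255,-.2845,.06,95.4
    -0.03 -0.06 1.0 | 0.0
    -0.0 0.0 0.07 | 0.0
end [ 0.4254 -0.2841  0.0597] 95.4
```

Request:
servo_tool --rows '[[[0.6,-0.03,-0.06,0.16,0,0,0],[0.6,-0.03,-0.06,0.33,0,0,0],[0.6,-0.03,-0.06,0.5,0,0,0],[0.6,-0.03,-0.06,0.67,0,0,0],[0.6,-0.03,-0.06,0.82,0,0,0],[0.6,-0.03,-0.06,0.93,0,0,0],[0.6,-0.03,-0.06,1,0,0,0],[0.6,-0.03,-0.06,1,0,0,0]]]'

```text
t: 61.75
eef_pos: [0.4259, -0.2834, 0.0663]
ee_rot: [[-0.094, 0.996, -0.001], [0.996, 0.094, 0.0], [0.0, -0.0, -1.0]]
wrist_force: [-0.2, -0.5, 0.0]
gripper_width: 0.804
grasp_force: 0.0
```

Request:
servo_tool --rows '[[[0.6,0,0,0.07,0,0,0],[-1,0,0,0.07,0,0,0],[-1,0,0,0.07,0,0,0],[-1,0,0,0.07,0,0,0],[-1,0,0,0.07,0,0,0],[-1,0,0,0.07,0,0,0],[-1,0,0,0.07,0,0,0],[-1,0,0,0,0,0,0]]]'

```text
t: 62.75
eef_pos: [0.4257, -0.2832, 0.0665]
ee_rot: [[-0.094, 0.996, -0.001], [0.996, 0.094, 0.001], [0.001, -0.001, -1.0]]
wrist_force: [0.6, 1.1, -0.8]
gripper_width: 0.514
grasp_force: 19.9
```

Request:
servo_tool --rows '[[[-1,0,0,-0.15,0,0,0],[-1,0,0,-0.3,0,0,0],[-1,0,0,-0.45,0,0,0],[-1,0,0,-0.6,0,0,0],[-1,0,0,-0.75,0,0,0],[-1,0,0,-0.85,0,0,0],[-1,0,0,-0.93,0,0,0],[-1,0.05,0.04,-0.98,0,0,0]]]'

```text
t: 63.75
eef_pos: [0.4293, -0.2784, 0.1649]
ee_rot: [[-0.093, 0.996, -0.0], [0.996, 0.093, -0.0], [-0.0, -0.0, -1.0]]
wrist_force: [0.3, -0.8, -0.7]
gripper_width: 0.515
grasp_force: 19.9
```

Request:
servo_tool --rows '[[[-1,0.11,0.1,0,0,0,0],[-1,0.22,0.2,0,0,0,0],[-1,0.33,0.3,0,0,0,0],[-1,0.44,0.4,0,0,0,0],[-1,0.55,0.5,0,0,0,0],[-1,0.66,0.6,0,0,0,0],[-1,0.77,0.7,0,0,0,0],[-1,0.88,0.8,0,0,0,0]]]'

```text
t: 64.75
eef_pos: [0.5015, -0.1822, 0.1647]
ee_rot: [[-0.094, 0.996, 0.0], [0.996, 0.094, 0.0], [0.0, 0.0, -1.0]]
wrist_force: [0.5, -0.1, -1.5]
gripper_width: 0.516
grasp_force: 19.9
```

Request:
servo_tool --rows '[[[-1,0.12,0.11,0,0,0,0],[-1,0.25,0.22,0,0,0,0],[-1,0.37,0.33,0,0,0,0],[-1,0.5,0.44,0,0,0,0],[-1,0.62,0.55,0,0,0,0],[-1,0.75,0.66,0,0,0,0],[-1,0.87,0.77,0,0,0,0],[-1,1,0.88,0,0,0,0]]]'

```text
t: 65.75
eef_pos: [0.5798, -0.0744, 0.1646]
ee_rot: [[-0.094, 0.996, -0.0], [0.996, 0.094, -0.0], [-0.0, -0.0, -1.0]]
wrist_force: [-0.6, -0.8, -0.3]
gripper_width: 0.513
grasp_force: 19.9
```

Request:
servo_tool --rows '[[[-1,0.12,0.11,0,0,0,0],[-1,0.24,0.21,0,0,0,0],[-1,0.36,0.32,0,0,0,0],[-1,0.48,0.43,0,0,0,0],[-1,0.6,0.53,0,0,0,0],[-1,0.71,0.63,0,0,0,0],[-1,0.79,0.7,0,0,0,0],[-1,0.82,0.73,0,0,0,0]]]'

```text
t: 66.75
eef_pos: [0.6444, 0.0142, 0.1646]
ee_rot: [[-0.095, 0.995, -0.0], [0.995, 0.095, 0.0], [0.0, -0.0, -1.0]]
wrist_force: [-0.2, 0.3, 0.0]
gripper_width: 0.516
grasp_force: 19.9
```

```bash
python3 plan.py .6432,.0112,.113,95.4 .6432,.0112,.071,95.4; python3 jars.py
```

```text
t 66.75 [0.6444 0.0142 0.1646] th 95.45 tilt [-0.  0.] w 0.516 gf 19.9 F [-0.22  0.27  0.03] q7 -0.25
-> .6432,.0112,.113,95.4
    -0.03 -0.01 0.52 | 0.0
-> .6432,.0112,.071,95.4
    0.0 -0.0 0.42 | 0.0
end [0.6437 0.0111 0.0706] 95.4
scene [[0.628, 0.136], [0.724, 0.02], [0.714, 0.145]]
top [[0.723, 0.144], [0.634, 0.136], [0.505, -0.085], [0.439, -0.176]]
```

Request:
servo_tool --rows '[[[-1,-0.03,-0.01,0,0,0,0],[-1,-0.03,-0.01,0.08,0,0,0],[-1,-0.03,-0.01,0.16,0,0,0],[-1,-0.03,-0.01,0.24,0,0,0],[-1,-0.03,-0.01,0.32,0,0,0],[-1,-0.03,-0.01,0.4,0,0,0],[-1,-0.03,-0.01,0.46,0,0,0],[-1,-0.03,-0.01,0.52,0,0,0]]]'

```text
t: 67.85
eef_pos: [0.6434, 0.0105, 0.1123]
ee_rot: [[-0.094, 0.996, 0.0], [0.996, 0.094, 0.0], [0.0, 0.0, -1.0]]
wrist_force: [-0.2, 0.4, -0.5]
gripper_width: 0.515
grasp_force: 19.9
```

Request:
servo_tool --rows '[[[-1,0.01,0,0.08,0,0,0],[-1,0.01,0,0.16,0,0,0],[-1,0.01,0,0.24,0,0,0],[-1,0.01,0,0.32,0,0,0],[-1,0.01,0,0.38,0,0,0],[-1,0.01,0,0.41,0,0,0],[0.3,0.01,0,0.41,0,0,0],[0.3,0.01,0,0.41,0,0,0]]]'

```text
t: 68.85
eef_pos: [0.6437, 0.0114, 0.0722]
ee_rot: [[-0.094, 0.996, 0.001], [0.996, 0.094, 0.0], [0.0, 0.001, -1.0]]
wrist_force: [-0.6, -0.1, 0.1]
gripper_width: 0.64
grasp_force: 0.0
```

Request:
servo_tool --rows '[[[0.3,0,0,0,0,0,0],[0.3,0,0,-0.15,0,0,0],[0.3,0,0,-0.3,0,0,0],[0.3,0,0,-0.45,0,0,0],[0.3,0,0,-0.6,0,0,0],[0.3,-0.2,0,-0.75,0,0,0],[0.3,-0.4,0,-0.9,0,0,0],[0.3,-0.6,-0.2,-1,0,0,0]]]'

```text
t: 69.85
eef_pos: [0.6302, -0.0507, 0.1731]
ee_rot: [[-0.094, 0.996, 0.003], [0.996, 0.094, 0.0], [0.0, 0.003, -1.0]]
wrist_force: [-0.4, -0.4, -0.3]
gripper_width: 0.648
grasp_force: 0.0
```

```bash
python3 jars.py
python3 - <<'E'
from h import *
b=cv2.imread('pics/top_last.png')[120:240,170:330]
a=cv2.imread('pics/scene_last.png')[200:340,320:480]
cv2.imwrite('pics/c2.png',np.hstack([cv2.resize(b,(400,300),interpolation=3),cv2.resize(a,(343,300),interpolation=3)]))
E
python3 plan.py
```

```text
scene [[0.638, 0.01], [0.628, 0.135], [0.724, 0.02], [0.714, 0.145]]
top [[0.732, 0.022], [0.723, 0.144], [0.646, 0.01], [0.634, 0.136], [0.465, -0.157], [0.388, -0.243]]
t 69.95 [ 0.6286 -0.0543  0.1735] th 95.12 tilt [ 0.001 -0.003] w 0.646 gf 0.0 F [-0.94 -0.88  0.06] q7 -0.15
end [ 0.6286 -0.0543  0.1735] 95.1
```

View pics/c2.png

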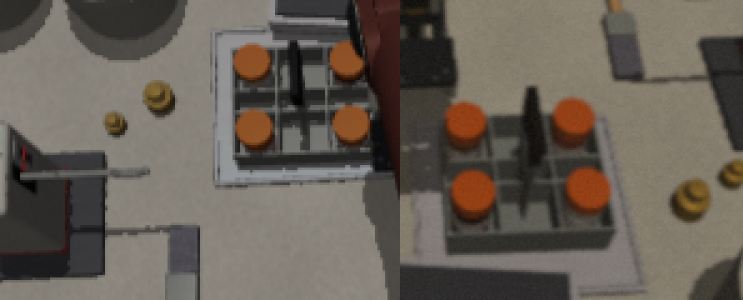

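All four jars are standing in the carrier: lids at (252,62), (347,60), (254,129) and (351,125) in the left view. Next I'll grip the handle.

```bash
python3 plan.py .682,.0765,.23,5.3 .682,.0765,.156,5.3
```

```text
t 69.95 [ 0.6286 -0.0543  0.1735] th 95.12 tilt [ 0.001 -0.003] w 0.646 gf 0.0 F [-0.94 -0.88  0.06] q7 -0.15
-> .682,.0765,.23,5.3
    1.0 0.52 -0.45 | 0.9
    0.17 -0.23 -0.12 | 0.1
-> .682,.0765,.156,5.3
    -0.0 -0.0 0.74 | -0.0
end [0.6824 0.0763 0.1565] 5.1
```

Request:
servo_tool --rows '[[[0.3,0,0,-0.2,0,0,0.11],[0.3,0,0,-0.45,0,0,0.22],[0.3,0.12,0.06,-0.57,0,0,0.33],[0.3,0.3,0.15,-0.57,0,0,0.44],[0.3,0.5,0.25,-0.57,0,0,0.55],[0.3,0.7,0.35,-0.57,0,0,0.66],[0.3,0.85,0.44,-0.57,0,0,0.78],[0.3,1,0.52,-0.57,0,0,0.9]]]'

```text
t: 70.95
eef_pos: [0.6715, 0.0565, 0.2286]
ee_rot: [[0.969, 0.247, -0.0], [0.247, -0.969, 0.001], [0.0, -0.001, -1.0]]
wrist_force: [-0.1, -0.3, -0.2]
gripper_width: 0.645
grasp_force: 0.0
```

Request:
servo_tool --rows '[[[0.2,0.06,-0.08,0,0,0,0.1],[0.2,0.12,-0.16,0,0,0,0.1],[0.2,0.17,-0.23,0,0,0,0.1],[0.2,0.17,-0.23,0,0,0,0.1],[0,0.17,-0.23,0,0,0,0.1],[0,0.17,-0.23,0,0,0,0.1],[0,0.17,-0.23,0,0,0,0.1],[0,0.17,-0.23,0,0,0,0.1]]]'

```text
t: 71.95
eef_pos: [0.6821, 0.0804, 0.2288]
ee_rot: [[0.995, 0.096, 0.0], [0.096, -0.995, -0.0], [0.0, 0.0, -1.0]]
wrist_force: [0.9, -0.4, 0.8]
gripper_width: 0.5
grasp_force: 0.0
```

```bash
python3 plan.py .682,.0765,.156,5.3
```

```text
t 71.95 [0.6821 0.0804 0.2288] th 5.50 tilt [ 0. -0.] w 0.500 gf 0.0 F [ 0.92 -0.39  0.84] q7 -1.66
-> .682,.0765,.156,5.3
    -0.0 0.04 0.73 | 0.0
end [0.6825 0.0764 0.1558] 5.5
```

Request:
servo_tool --rows '[[[0,0,0.04,0.1,0,0,0],[0,0,0.04,0.25,0,0,0],[0,0,0.04,0.4,0,0,0],[0,0,0.04,0.55,0,0,0],[0,0,0.04,0.67,0,0,0],[0,0,0.04,0.73,0,0,0],[-1,0,0.04,0.73,0,0,0],[-1,0,0.04,0.73,0,0,0]]]' --newtons 60

```text
t: 72.95
eef_pos: [0.6829, 0.0767, 0.1563]
ee_rot: [[0.995, 0.096, 0.001], [0.096, -0.995, 0.0], [0.001, -0.0, -1.0]]
wrist_force: [1.2, -0.5, 0.3]
gripper_width: 0.336
grasp_force: 0.0
```

Request:
servo_tool --rows '[[[-1,0,0,0,0,0,0],[-1,0,0,0,0,0,0],[-1,0,0,0,0,0,0],[-1,0,0,0,0,0,0],[-1,0,0,0,0,0,0],[-1,0,0,0,0,0,0],[-1,0,0,0,0,0,0],[-1,0,0,-0.03,0,0,0]]]'

```text
t: 73.95
eef_pos: [0.6811, 0.0766, 0.1567]
ee_rot: [[0.995, 0.097, -0.004], [0.097, -0.995, -0.0], [-0.004, -0.0, -1.0]]
wrist_force: [-0.6, -0.4, -8.1]
gripper_width: 0.125
grasp_force: 60.0
```

Request:
servo_tool --rows '[[[-1,0,0,-0.08,0,0,0],[-1,0,0,-0.15,0,0,0],[-1,0,0,-0.25,0,0,0],[-1,0,0,-0.37,0,0,0],[-1,0,0,-0.5,0,0,0],[-1,0,0,-0.65,0,0,0],[-1,0,0,-0.8,0,0,0],[-1,0,0,-0.9,0,0,0]]]'

```text
t: 74.95
eef_pos: [0.6829, 0.0767, 0.2503]
ee_rot: [[0.995, 0.096, 0.002], [0.096, -0.995, 0.0], [0.002, -0.0, -1.0]]
wrist_force: [0.2, 0.6, -7.6]
gripper_width: 0.124
grasp_force: 60.0
```

```bash
python3 plan.py .541,.115,.25,5.3 .541,.19,.25,5.3
python3 - <<'E'
from h import *
c=shoot('scene','s5.png');s=telemetry.get_state();print(s['torque'])
cv2.imwrite('pics/s5c.png',cv2.resize(c['image'][130:340,300:540],None,fx=2.8,fy=2.8,interpolation=3))
E
```

```text
t 74.95 [0.6829 0.0767 0.2503] th 5.51 tilt [0.002 0.   ] w 0.124 gf 60.0 F [ 0.22  0.57 -7.63] q7 -1.65
-> .541,.115,.25,5.3
    -1.0 -0.38 0.0 | 0.0
    -0.38 -0.14 0.0 | 0.0
-> .541,.19,.25,5.3
    0.08 -0.74 0.0 | 0.0
end [0.5414 0.1896 0.2503] 5.5
[ 0.06292177 -0.25206794 -0.02909748]
```

View pics/s5c.png

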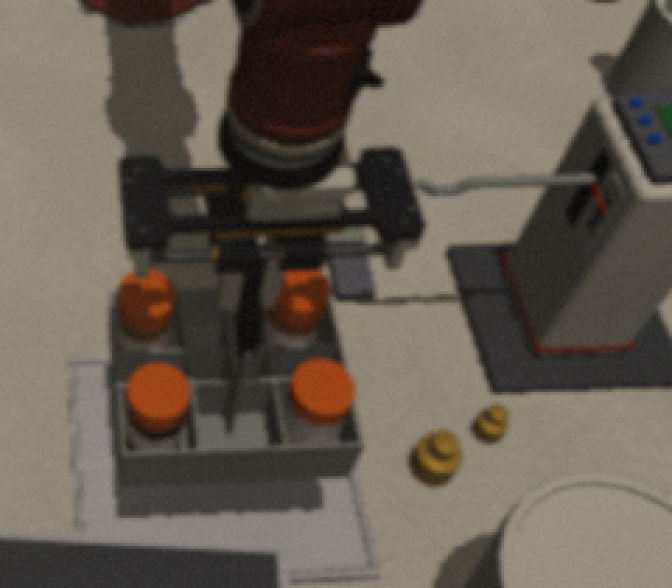

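Run:
```python
from h import *
c=shoot('scene');th=np.radians(5.4);R=np.array([[np.cos(th),-np.sin(th),0],[np.sin(th),np.cos(th),0],[0,0,1]])
for z in(.092,.1,):
  print(z,[((proj(c,R@np.array([x,y,zz])+[.6829,.0767,z])-[300,130])*2.8).round() for x,y,zz in((.0745,-.0925,0),(.0745,.0925,0),(.0745,-.0925,.058),(.0745,.0925,.058),(-.0745,-.0925,.058))])
yv=R[:,1]
for s in((.535,.2615,.215),):
  print([((proj(c,np.array(s)+yv*d+[0,0,dz])-[300,130])*2.8).round() for d,dz in((-.026,.006),(0,0),(.021,.0085),(.125,.0085))])
```

```text
0.092 [array([115., 489.]), array([343., 480.]), array([117., 458.]), array([358., 449.]), array([106., 295.])]
0.1 [array([116., 485.]), array([345., 476.]), array([118., 454.]), array([360., 444.]), array([106., 290.])]
[array([418., 182.]), array([447., 185.]), array([475., 178.]), array([598., 174.])]
```

Request:
servo_tool --rows '[[[-1,-0.06,-0.02,0,0,0,0],[-1,-0.16,-0.06,0,0,0,0],[-1,-0.29,-0.11,0,0,0,0],[-1,-0.43,-0.16,0,0,0,0],[-1,-0.57,-0.22,0,0,0,0],[-1,-0.71,-0.27,0,0,0,0],[-1,-0.86,-0.33,0,0,0,0],[-1,-1,-0.38,0,0,0,0]]]'

```text
t: 76.05
eef_pos: [0.5775, 0.1054, 0.2484]
ee_rot: [[0.995, 0.097, -0.001], [0.097, -0.995, 0.0], [-0.001, -0.0, -1.0]]
wrist_force: [-0.6, -0.4, -6.2]
gripper_width: 0.124
grasp_force: 60.0
```

Request:
servo_tool --rows '[[[-1,-0.12,-0.04,0,0,0,0],[-1,-0.22,-0.08,0,0,0,0],[-1,-0.3,-0.11,0,0,0,0],[-1,-0.35,-0.17,0,0,0,0],[-1,-0.36,-0.26,0,0,0,0],[-1,-0.35,-0.36,0,0,0,0],[-1,-0.34,-0.46,0,0,0,0],[-1,-0.33,-0.56,0,0,0,0]]]'

```text
t: 77.05
eef_pos: [0.5412, 0.1584, 0.2486]
ee_rot: [[0.995, 0.097, 0.0], [0.097, -0.995, 0.0], [0.0, -0.0, -1.0]]
wrist_force: [-0.3, -0.0, -6.1]
gripper_width: 0.123
grasp_force: 60.0
```

Request:
servo_tool --rows '[[[-1,0,-0.08,0,0,0,0],[-1,0,-0.15,0,0,0,0],[-1,0,-0.21,0,0,0,0],[-1,0,-0.25,0,0,0,0],[-1,0,-0.27,0,0,0,0],[-1,0,-0.27,0,0,0,0],[-1,0,-0.27,0,0,0,0],[-1,0,-0.27,0,0,0,0]]]'

```text
t: 78.05
eef_pos: [0.5385, 0.184, 0.2487]
ee_rot: [[0.995, 0.096, 0.0], [0.096, -0.995, -0.0], [0.0, 0.0, -1.0]]
wrist_force: [0.5, 0.4, -6.6]
gripper_width: 0.124
grasp_force: 60.0
```

```bash
python3 plan.py .541,.190,.25,5.3 .5355,.2615,.25,5.3
python3 - <<'E'
from h import *
a=shoot('scene')['image'][140:290,370:530]; b=shoot('top')['image'][130:230,170:290]
cv2.imwrite('pics/h1.png',np.vstack([cv2.resize(a,(400,375),interpolation=3)[:,:400],np.zeros((0,400,3),np.uint8)]))
cv2.imwrite('pics/h1.png',np.hstack([cv2.resize(a,(400,375),interpolation=3),cv2.resize(b,(400,333),interpolation=3)[:333] if 0 else cv2.copyMakeBorder(cv2.resize(b,(400,333),interpolation=3),0,42,0,0,0)]))
E
```

```text
t 78.05 [0.5385 0.184  0.2487] th 5.49 tilt [ 0. -0.] w 0.124 gf 60.0 F [ 0.52  0.36 -6.57] q7 -1.89
-> .541,.190,.25,5.3
    0.03 -0.06 -0.01 | 0.0
-> .5355,.2615,.25,5.3
    0.01 -0.71 -0.0 | 0.0
end [0.5351 0.261  0.2497] 5.5
```

View pics/h1.png

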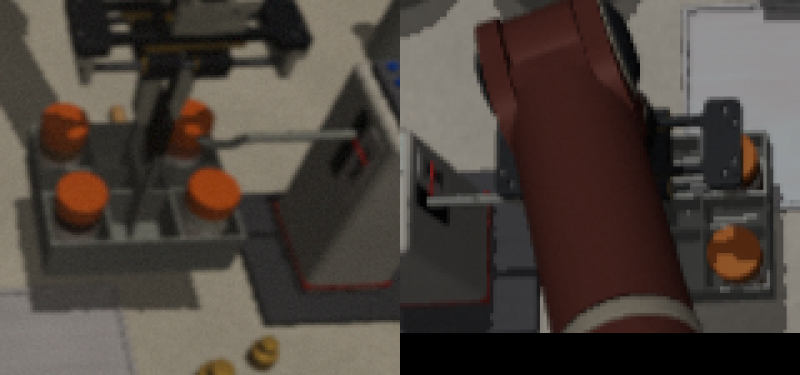

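Request:
servo_tool --rows '[[[-1,0.03,-0.02,-0.02,0,0,0],[-1,0.04,-0.06,-0.02,0,0,0],[-1,0.04,-0.12,-0.02,0,0,0],[-1,0.04,-0.18,-0.02,0,0,0],[-1,0.04,-0.25,-0.02,0,0,0],[-1,0.04,-0.32,-0.02,0,0,0],[-1,0.04,-0.38,-0.02,0,0,0],[-1,0.04,-0.42,-0.02,0,0,0]]]'

```text
t: 79.15
eef_pos: [0.5383, 0.2271, 0.2507]
ee_rot: [[0.995, 0.097, -0.0], [0.097, -0.995, 0.0], [-0.0, -0.0, -1.0]]
wrist_force: [0.4, -0.6, -6.1]
gripper_width: 0.125
grasp_force: 60.0
```

Request:
servo_tool --rows '[[[-1,0,-0.04,0,0,0,0],[-1,0,-0.1,0,0,0,0],[-1,0,-0.17,0,0,0,0],[-1,0,-0.24,0,0,0,0],[-1,0,-0.3,0,0,0,0],[-1,0,-0.34,0,0,0,0],[-1,0,-0.36,0,0,0,0],[-1,0,-0.36,0,0,0,0]]]'

```text
t: 80.15
eef_pos: [0.5349, 0.2623, 0.2507]
ee_rot: [[0.995, 0.096, 0.0], [0.096, -0.995, -0.0], [0.0, 0.0, -1.0]]
wrist_force: [-0.1, 0.1, -6.8]
gripper_width: 0.124
grasp_force: 60.0
```

```bash
python3 plan.py .5355,.2615,.25,5.3
python3 - <<'E'
from h import *
print(telemetry.get_state()['torque'])
a=shoot('scene')['image'][130:260,390:530]
cv2.imwrite('pics/h2.png',cv2.resize(a,None,fx=5,fy=4.6,interpolation=3))
E
```

```text
t 80.15 [0.5349 0.2623 0.2507] th 5.52 tilt [ 0. -0.] w 0.124 gf 60.0 F [-0.1   0.07 -6.8 ] q7 -2.02
-> .5355,.2615,.25,5.3
    0.0 0.01 0.01 | 0.0
end [0.535  0.2613 0.2497] 5.5
[ 0.01348668  0.01762113 -0.05134382]
```

View pics/h2.png

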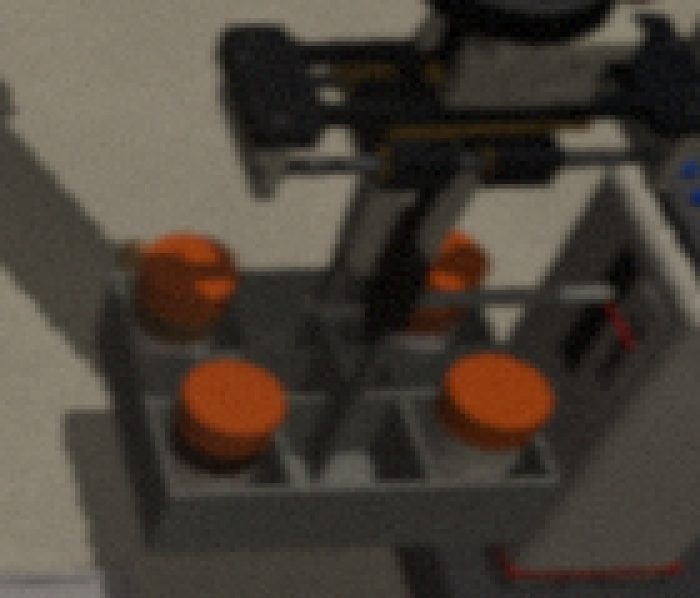

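Request:
servo_tool --rows '[[[-1,0,0.01,0.03,0,0,0],[-1,0,0.01,0.07,0,0,0],[-1,0,0.01,0.11,0,0,0],[-1,0,0.01,0.15,0,0,0],[-1,0,0.01,0.19,0,0,0],[-1,0,0.01,0.23,0,0,0],[-1,0,0.01,0.27,0,0,0],[-1,0,0.01,0.3,0,0,0]]]'

```text
t: 81.2
eef_pos: [0.5352, 0.2614, 0.2209]
ee_rot: [[0.995, 0.096, 0.001], [0.096, -0.995, 0.0], [0.001, -0.0, -1.0]]
wrist_force: [-0.6, -0.1, -3.6]
gripper_width: 0.124
grasp_force: 60.0
```

Request:
servo_tool --rows '[[[-1,0,0,0,0,0,0],[-1,0,0,0.02,0,0,0],[-1,0,0,0.04,0,0,0],[-1,0,0,0.05,0,0,0],[-1,0,0,0.05,0,0,0],[-1,0,0,0.05,0,0,0],[-1,0,0,0.05,0,0,0],[-1,0,0,0.05,0,0,0]]]'

```text
t: 82.2
eef_pos: [0.5352, 0.2613, 0.2158]
ee_rot: [[0.995, 0.096, 0.0], [0.096, -0.995, 0.0], [0.0, -0.0, -1.0]]
wrist_force: [-1.2, -0.8, -2.3]
gripper_width: 0.127
grasp_force: 60.0
```

```bash
python3 plan.py; python3 -c "
from h import *
print(telemetry.get_state()['torque'])"
```

```text
t 82.20 [0.5352 0.2613 0.2158] th 5.51 tilt [0. 0.] w 0.127 gf 60.0 F [-1.15 -0.79 -2.29] q7 -2.02
end [0.5352 0.2613 0.2158] 5.5
[-0.06810784  0.12917727 -0.00926964]
```

Request:
servo_tool --rows '[[[-1,0,0,0.01,0,0,0],[-1,0,0,0.03,0,0,0],[-1,0,0,0.05,0,0,0],[-1,0,0,0.06,0,0,0],[-1,0,0,0.07,0,0,0],[-1,0,0,0.07,0,0,0],[-1,0,0,0.07,0,0,0],[-1,0,0,0.07,0,0,0]]]'

```text
t: 83.2
eef_pos: [0.5352, 0.2614, 0.2088]
ee_rot: [[0.995, 0.096, 0.0], [0.096, -0.995, 0.0], [0.0, -0.0, -1.0]]
wrist_force: [-0.3, 0.1, -0.1]
gripper_width: 0.129
grasp_force: 60.0
```

```bash
for i in 1 2 3; do python3 -c "
from h import *
vision.camera('top');s=telemetry.get_state();print(s['eef_pos'],s['wrist_force'],s['torque'])"; done
```

```text
[0.53513256 0.26140802 0.20880818] [0.01622474 0.1954516  0.05343436] [-0.01143674  0.13807297 -0.01201246]
[0.53513986 0.26137373 0.20880492] [-0.73151414 -0.28877239 -0.51199698] [0.03959586 0.12911773 0.01850518]
[0.53513701 0.26138715 0.20879499] [0.0035648  0.38395949 0.545005  ] [ 0.00450464  0.12945969 -0.0237403 ]
```

The load balances: wrist force is about 0 with the hook dipped ~22 mm. I'll release and withdraw upwards.

Request:
servo_tool --rows '[[[-0.5,0,0,0,0,0,0],[-0.4,0,0,0,0,0,0],[-0.2,0,0,0,0,0,0],[-0.1,0,0,0,0,0,0],[0,0,0,-0.1,0,0,0],[0,0,0,-0.25,0,0,0],[0,0,0,-0.4,0,0,0],[0,0,0,-0.55,0,0,0]]]'

```text
t: 84.35
eef_pos: [0.5353, 0.2615, 0.2654]
ee_rot: [[0.995, 0.096, 0.001], [0.096, -0.995, 0.001], [0.001, -0.001, -1.0]]
wrist_force: [0.1, 0.3, 0.5]
gripper_width: 0.502
grasp_force: 0.0
```

Request:
servo_tool --rows '[[[0,0,0,-0.1,0,0,0],[0,0,0,-0.15,0,0,0],[0,0,0.1,-0.15,0,0,0],[-1,0,0.25,-0.15,0,0,0],[-1,0,0.4,-0.15,0,0,0],[-1,0,0.55,-0.15,0,0,0],[-1,0,0.7,-0.15,0,0,0],[-1,0,0.85,-0.15,0,0,0]]]'

```text
t: 85.35
eef_pos: [0.5433, 0.1755, 0.2787]
ee_rot: [[0.995, 0.096, 0.0], [0.096, -0.995, 0.0], [0.0, 0.0, -1.0]]
wrist_force: [0.2, -0.0, -0.9]
gripper_width: 0.025
grasp_force: 0.0
```

```bash
python3 plan.py .500,-.453,.14,5.5
python3 - <<'E'
from h import *
a=shoot('scene')['image'][130:280,390:550]
cv2.imwrite('pics/h3.png',cv2.resize(a,None,fx=3.5,fy=3.5,interpolation=3))
E
```

```text
t 85.35 [0.5433 0.1755 0.2787] th 5.50 tilt [0. 0.] w 0.025 gf 0.0 F [ 0.2  -0.01 -0.88] q7 -1.87
-> .500,-.453,.14,5.5
    -0.17 1.0 0.22 | -0.0
    -0.17 1.0 0.22 | -0.0
    -0.16 1.0 0.22 | -0.0
    -0.17 1.0 0.23 | -0.0
    -0.16 1.0 0.22 | -0.0
    -0.17 1.0 0.23 | -0.0
    -0.03 0.21 0.05 | -0.0
end [ 0.5003 -0.4525  0.1397] 5.5
```

View pics/h3.png

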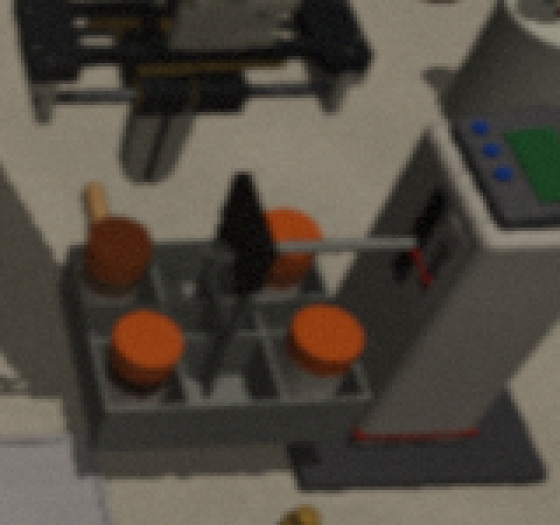

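The carrier hangs level on the hook with all four lids in place, at (118,255), (295,240), (147,345) and (328,335). Now over to the key.

Request:
servo_tool --rows '[[[-1,-0.02,0.12,0,0,0,0],[-1,-0.04,0.25,0,0,0,0],[-1,-0.06,0.37,0,0,0,0],[-1,-0.08,0.5,0,0,0,0],[-1,-0.1,0.62,0,0,0,0],[-1,-0.12,0.75,0,0,0,0],[-1,-0.15,0.87,0,0,0,0],[-1,-0.17,1,0,0,0,0]]]'

```text
t: 86.4
eef_pos: [0.5357, 0.0748, 0.2787]
ee_rot: [[0.995, 0.096, -0.0], [0.096, -0.995, 0.0], [-0.0, -0.0, -1.0]]
wrist_force: [0.3, 0.5, -1.0]
gripper_width: 0.005
grasp_force: 0.0
```

Request:
servo_tool --rows '[[[-1,-0.02,0.12,0.03,0,0,0],[-1,-0.04,0.25,0.06,0,0,0],[-1,-0.06,0.37,0.09,0,0,0],[-1,-0.08,0.5,0.12,0,0,0],[-1,-0.1,0.62,0.15,0,0,0],[-1,-0.12,0.75,0.18,0,0,0],[-1,-0.15,0.87,0.2,0,0,0],[-1,-0.17,1,0.22,0,0,0]]]'

```text
t: 87.4
eef_pos: [0.5285, -0.0264, 0.2566]
ee_rot: [[0.995, 0.096, 0.0], [0.096, -0.995, 0.0], [0.0, -0.0, -1.0]]
wrist_force: [-0.6, 0.1, 0.3]
gripper_width: 0.006
grasp_force: 0.0
```

Request:
servo_tool --rows '[[[-1,-0.02,0.12,0.03,0,0,0],[-1,-0.04,0.25,0.06,0,0,0],[-1,-0.06,0.37,0.09,0,0,0],[-1,-0.08,0.5,0.12,0,0,0],[-1,-0.1,0.62,0.15,0,0,0],[-1,-0.12,0.75,0.18,0,0,0],[-1,-0.14,0.87,0.2,0,0,0],[-1,-0.16,1,0.22,0,0,0]]]'

```text
t: 88.4
eef_pos: [0.5222, -0.1275, 0.2346]
ee_rot: [[0.995, 0.096, 0.0], [0.096, -0.995, 0.0], [0.0, -0.0, -1.0]]
wrist_force: [-0.2, 0.5, 0.6]
gripper_width: 0.008
grasp_force: 0.0
```

Request:
servo_tool --rows '[[[-1,-0.02,0.12,0.03,0,0,0],[-1,-0.04,0.25,0.06,0,0,0],[-1,-0.06,0.37,0.09,0,0,0],[-1,-0.08,0.5,0.12,0,0,0],[-1,-0.1,0.62,0.15,0,0,0],[-1,-0.12,0.75,0.18,0,0,0],[-1,-0.15,0.87,0.2,0,0,0],[-1,-0.17,1,0.23,0,0,0]]]'

```text
t: 89.4
eef_pos: [0.5149, -0.2287, 0.2116]
ee_rot: [[0.995, 0.096, 0.0], [0.096, -0.995, 0.0], [0.0, -0.0, -1.0]]
wrist_force: [-0.1, 0.3, 0.2]
gripper_width: 0.006
grasp_force: 0.0
```

Request:
servo_tool --rows '[[[-1,-0.02,0.12,0.03,0,0,0],[-1,-0.04,0.25,0.06,0,0,0],[-1,-0.06,0.37,0.09,0,0,0],[-1,-0.08,0.5,0.12,0,0,0],[-1,-0.1,0.62,0.15,0,0,0],[-1,-0.12,0.75,0.18,0,0,0],[-1,-0.14,0.87,0.2,0,0,0],[-1,-0.16,1,0.22,0,0,0]]]'

```text
t: 90.4
eef_pos: [0.5086, -0.3297, 0.1896]
ee_rot: [[0.995, 0.096, 0.0], [0.096, -0.995, 0.0], [0.0, -0.0, -1.0]]
wrist_force: [1.0, -0.2, 0.1]
gripper_width: 0.005
grasp_force: 0.0
```

Request:
servo_tool --rows '[[[-1,-0.02,0.12,0.03,0,0,0],[-1,-0.04,0.25,0.06,0,0,0],[-1,-0.06,0.37,0.09,0,0,0],[-1,-0.08,0.5,0.12,0,0,0],[-1,-0.1,0.62,0.15,0,0,0],[-1,-0.12,0.75,0.18,0,0,0],[-1,-0.15,0.87,0.2,0,0,0],[-1,-0.17,1,0.23,0,0,0]]]'

```text
t: 91.4
eef_pos: [0.5012, -0.431, 0.1666]
ee_rot: [[0.995, 0.096, 0.0], [0.096, -0.995, -0.0], [0.0, 0.0, -1.0]]
wrist_force: [-0.2, 0.4, -0.5]
gripper_width: 0.004
grasp_force: 0.0
```

Request:
servo_tool --rows '[[[-1,-0.02,0.1,0.05,0,0,0],[-1,-0.03,0.18,0.1,0,0,0],[-1,-0.03,0.21,0.15,0,0,0],[-1,-0.03,0.21,0.2,0,0,0],[-1,-0.03,0.21,0.25,0,0,0],[-1,-0.03,0.21,0.28,0,0,0],[-1,-0.03,0.21,0.28,0,0,0],[-1,-0.03,0.21,0.28,0,0,0]]]'

```text
t: 92.4
eef_pos: [0.5005, -0.4513, 0.1389]
ee_rot: [[0.995, 0.096, 0.0], [0.096, -0.995, -0.0], [0.0, 0.0, -1.0]]
wrist_force: [0.0, 0.3, 0.3]
gripper_width: 0.005
grasp_force: 0.0
```

```bash
python3 plan.py .500,-.453,.105,5.5;python3 plan.py;python3 - <<'E'
from h import *
for n in('scene','top'):
  c=shoot(n)
  for ce,st in blobs(c,45,85,20):
    p=at_z(c,ce,.095)
    if abs(p[1]+.45)<.1: print(n,p,st)
E
```

```text
t 92.40 [ 0.5005 -0.4513  0.1389] th 5.53 tilt [ 0. -0.] w 0.005 gf 0.0 F [0.02 0.34 0.27] q7 -0.77
-> .500,-.453,.105,5.5
    -0.01 0.02 0.34 | 0.0
end [ 0.4997 -0.4534  0.1049] 5.5
t 92.40 [ 0.5005 -0.4513  0.1389] th 5.53 tilt [ 0. -0.] w 0.005 gf 0.0 F [0.02 0.34 0.27] q7 -0.77
end [ 0.5005 -0.4513  0.1389] 5.5
```

Request:
servo_tool --rows '[[[-1,0,0.02,0.08,0,0,0],[-1,0,0.02,0.16,0,0,0],[-1,0,0.02,0.24,0,0,0],[-1,0,0.02,0.3,0,0,0],[-1,0,0.02,0.35,0,0,0],[-1,0,0.02,0.38,0,0,0],[-1,0,0.02,0.41,0,0,0],[-1,0,0.02,0.41,0,0,0]]]'

```text
t: 93.5
eef_pos: [0.5005, -0.4532, 0.0978]
ee_rot: [[0.995, 0.096, -0.0], [0.096, -0.995, 0.0], [-0.0, -0.0, -1.0]]
wrist_force: [-1.2, 0.6, 1.5]
gripper_width: 0.005
grasp_force: 1.0
```

```bash
python3 plan.py; python3 -c "
from h import *
c=vision.camera('top');s=telemetry.get_state();print(s['eef_pos'],s['wrist_force'],s['torque'])"
```

```text
t 93.50 [ 0.5005 -0.4532  0.0978] th 5.52 tilt [-0.  0.] w 0.005 gf 1.0 F [-1.21  0.58  1.48] q7 -0.77
end [ 0.5005 -0.4532  0.0978] 5.5
[ 0.50046642 -0.45318323  0.09794493] [-0.15956428  1.21835441  2.11526244] [0.25086457 0.23389936 0.02299153]
```

Request:
servo_tool --rows '[[[-1,0,0,0.01,0,0,0],[-1,0,0,0.02,0,0,0],[-1,0,0,0.03,0,0,0],[-1,0,0,0.03,0,0,0],[-1,0,0,0.03,0,0,0],[-1,0,0,0.03,0,0,0],[-1,0,0,0.03,0,0,0],[-1,0,0,0.03,0,0,0]]]'

```text
t: 94.55
eef_pos: [0.5005, -0.4532, 0.0954]
ee_rot: [[0.995, 0.096, 0.0], [0.096, -0.995, 0.0], [0.0, -0.0, -1.0]]
wrist_force: [-2.0, 2.0, 6.3]
gripper_width: 0.005
grasp_force: 2.8
```

```bash
for i in 1 2 3; do python3 -c "
from h import *
c=vision.camera('top');s=telemetry.get_state();print(s['eef_pos'],s['wrist_force'],s['torque'])"; done
```

```text
[ 0.50050639 -0.45322759  0.09540768] [-1.8967959   1.96063804  5.79880019] [0.53822805 0.51724895 0.02134708]
[ 0.5004973  -0.45325095  0.09541061] [-1.99367148  1.93470003  5.20014415] [ 0.47535737  0.50358343 -0.0159144 ]
[ 0.50051447 -0.4532592   0.09541639] [-2.04932651  2.616808    5.69561796] [0.45044386 0.49710251 0.04246235]
```

The key sits at its halfway stop (5.7 N, between 3 and 9 N). I'll hold it, then press fully, then let it up.

Request:
servo_tool --rows '[[[-1,0,0,0,0,0,0],[-1,0,0,0,0,0,0],[-1,0,0,0,0,0,0],[-1,0,0,0,0,0,0],[-1,0,0,0,0,0,0],[-1,0,0,0,0,0,0],[-1,0,0,0,0,0,0],[-1,0,0,0,0,0,0]]]'

```text
t: 95.7
eef_pos: [0.5005, -0.4533, 0.0954]
ee_rot: [[0.995, 0.096, 0.0], [0.096, -0.995, 0.0], [0.0, -0.0, -1.0]]
wrist_force: [-1.8, 2.2, 5.5]
gripper_width: 0.004
grasp_force: 2.8
```

Request:
servo_tool --rows '[[[-1,0,0,0.02,0,0,0],[-1,0,0,0.04,0,0,0],[-1,0,0,0.06,0,0,0],[-1,0,0,0.07,0,0,0],[-1,0,0,0.07,0,0,0],[-1,0,0,0.07,0,0,0],[-1,0,0,0.07,0,0,0],[-1,0,0,0.07,0,0,0]]]'

```text
t: 96.7
eef_pos: [0.5006, -0.4533, 0.0903]
ee_rot: [[0.995, 0.096, 0.0], [0.096, -0.995, -0.0], [0.0, 0.0, -1.0]]
wrist_force: [-4.6, 3.8, 12.5]
gripper_width: 0.001
grasp_force: 6.4
```

Request:
servo_tool --rows '[[[-1,0,0,-0.1,0,0,0],[-1,0,0,-0.25,0,0,0],[-1,0,0,-0.4,0,0,0],[-1,0,0,-0.55,0,0,0],[-1,0,-0.05,-0.7,0,0,0],[-1,0,-0.15,-0.8,0,0,0],[-1,0,-0.25,-0.9,0,0,0],[-1,0,-0.35,-1,0,0,0]]]'

```text
t: 97.7
eef_pos: [0.4971, -0.4172, 0.1881]
ee_rot: [[0.995, 0.097, -0.0], [0.097, -0.995, 0.001], [-0.0, -0.001, -1.0]]
wrist_force: [0.1, 1.5, 0.2]
gripper_width: 0.005
grasp_force: 0.0
```

```bash
python3 plan.py .545,.16,.285,5.4 .5352,.2614,.285,5.4
python3 - <<'E'
from h import *
c=shoot('scene')
for ce,st in blobs(c,45,85,40):
    p=at_z(c,ce,.095)
    if abs(p[1]+.45)<.1: print('key',p,st,ce)
a=c['image'][130:280,390:550]
cv2.imwrite('pics/h4.png',np.hstack([cv2.resize(a,(480,450),interpolation=3),cv2.resize(c['image'][170:270,150:221],(320,450),interpolation=3)]))
E
```

```text
t 97.70 [ 0.4971 -0.4172  0.1881] th 5.56 tilt [-0.     0.001] w 0.005 gf 0.0 F [0.06 1.48 0.18] q7 -0.81
-> .545,.16,.285,5.4
    0.18 -1.0 -0.17 | 0.0
    0.18 -1.0 -0.17 | 0.0
    0.18 -1.0 -0.17 | 0.0
    0.18 -1.0 -0.17 | 0.0
    0.19 -1.0 -0.17 | 0.0
    0.13 -0.7 -0.12 | 0.0
-> .5352,.2614,.285,5.4
    -0.0 -1.0 0.0 | 0.0
    -0.0 -0.02 0.0 | 0.0
end [0.5356 0.2617 0.2851] 5.6
key [ 0.50021992 -0.45621076  0.095     ] [177 199  10  11  86] [181.59302326 203.95348837]
```

View pics/h4.png

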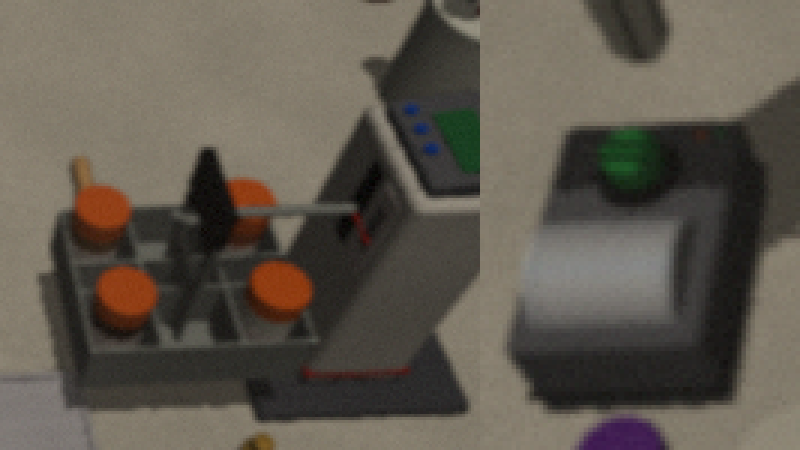

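The carrier still hangs level with its jars, and the key is up at (630,160). Returning to the carrier.

Request:
servo_tool --rows '[[[-1,0.02,-0.12,-0.05,0,0,0],[-1,0.04,-0.25,-0.1,0,0,0],[-1,0.06,-0.37,-0.15,0,0,0],[-1,0.09,-0.5,-0.2,0,0,0],[-1,0.11,-0.62,-0.25,0,0,0],[-1,0.13,-0.75,-0.3,0,0,0],[-1,0.15,-0.87,-0.35,0,0,0],[0,0.18,-1,-0.4,0,0,0]]]'

```text
t: 98.75
eef_pos: [0.5055, -0.3165, 0.228]
ee_rot: [[0.995, 0.096, 0.0], [0.096, -0.995, -0.0], [0.0, 0.0, -1.0]]
wrist_force: [0.4, -0.8, -0.9]
gripper_width: 0.067
grasp_force: 0.0
```

Request:
servo_tool --rows '[[[0,0.02,-0.12,-0.05,0,0,0],[0,0.04,-0.25,-0.1,0,0,0],[0,0.06,-0.37,-0.15,0,0,0],[0,0.09,-0.5,-0.2,0,0,0],[0,0.11,-0.62,-0.25,0,0,0],[0,0.13,-0.75,-0.3,0,0,0],[0,0.15,-0.87,-0.35,0,0,0],[0,0.18,-1,-0.4,0,0,0]]]'

```text
t: 99.75
eef_pos: [0.5138, -0.2152, 0.268]
ee_rot: [[0.995, 0.096, 0.0], [0.096, -0.995, -0.0], [0.0, 0.0, -1.0]]
wrist_force: [0.8, -1.0, -0.2]
gripper_width: 0.501
grasp_force: 0.0
```

Request:
servo_tool --rows '[[[0,0.02,-0.12,-0.02,0,0,0],[0,0.04,-0.25,-0.05,0,0,0],[0,0.06,-0.37,-0.08,0,0,0],[0,0.09,-0.5,-0.1,0,0,0],[0,0.11,-0.62,-0.13,0,0,0],[0,0.13,-0.75,-0.15,0,0,0],[0,0.15,-0.87,-0.17,0,0,0],[0,0.18,-1,-0.17,0,0,0]]]'

```text
t: 100.75
eef_pos: [0.5222, -0.114, 0.2849]
ee_rot: [[0.995, 0.096, 0.0], [0.096, -0.995, -0.0], [0.0, 0.0, -1.0]]
wrist_force: [0.7, -0.6, -0.1]
gripper_width: 0.502
grasp_force: 0.0
```

Request:
servo_tool --rows '[[[0,0.02,-0.12,0,0,0,0],[0,0.04,-0.25,0,0,0,0],[0,0.06,-0.37,0,0,0,0],[0,0.09,-0.5,0,0,0,0],[0,0.11,-0.62,0,0,0,0],[0,0.13,-0.75,0,0,0,0],[0,0.15,-0.87,0,0,0,0],[0,0.18,-1,0,0,0,0]]]'

```text
t: 101.75
eef_pos: [0.5304, -0.0127, 0.2847]
ee_rot: [[0.995, 0.096, 0.0], [0.096, -0.995, -0.0], [0.0, 0.0, -1.0]]
wrist_force: [0.2, -0.5, -0.6]
gripper_width: 0.499
grasp_force: 0.0
```

Request:
servo_tool --rows '[[[0,0.02,-0.12,0,0,0,0],[0,0.04,-0.25,0,0,0,0],[0,0.06,-0.37,0,0,0,0],[0,0.09,-0.5,0,0,0,0],[0,0.11,-0.62,0,0,0,0],[0,0.13,-0.75,0,0,0,0],[0,0.15,-0.87,0,0,0,0],[0,0.19,-1,0,0,0,0]]]'

```text
t: 102.75
eef_pos: [0.5398, 0.0887, 0.2847]
ee_rot: [[0.995, 0.096, 0.0], [0.096, -0.995, -0.0], [0.0, 0.0, -1.0]]
wrist_force: [0.4, 0.4, 0.2]
gripper_width: 0.501
grasp_force: 0.0
```

Request:
servo_tool --rows '[[[0,0.02,-0.12,0,0,0,0],[0,0.04,-0.25,0,0,0,0],[0,0.06,-0.37,0,0,0,0],[0,0.09,-0.5,0,0,0,0],[0,0.11,-0.62,0,0,0,0],[0,0.13,-0.7,0,0,0,0],[0,0.13,-0.7,0,0,0,0],[0,0.13,-0.7,0,0,0,0]]]'

```text
t: 103.75
eef_pos: [0.546, 0.1582, 0.2847]
ee_rot: [[0.995, 0.095, -0.0], [0.095, -0.995, -0.001], [-0.0, 0.001, -1.0]]
wrist_force: [0.6, -0.6, -0.6]
gripper_width: 0.501
grasp_force: 0.0
```

```bash
python3 plan.py .5352,.2614,.285,5.4 .5352,.2614,.208,5.4
python3 - <<'E'
from h import *
for n in('scene','top'):
  c=shoot(n)
  print(n,[ (r['p'],at_z(c,r['position'],.216)[:2]) for r in place_of(c,'carrier_grip')[:2]], [at_z(c,ce,.15)[:2].round(3).tolist() for ce,st in blobs(c,3,14,90) if .4<at_z(c,ce,.15)[0]<.7 and .1<at_z(c,ce,.15)[1]<.4 and st[4]<500])
E
```

```text
t 103.75 [0.546  0.1582 0.2847] th 5.46 tilt [-0.    -0.001] w 0.501 gf 0.0 F [ 0.59 -0.64 -0.61] q7 -1.85
-> .5352,.2614,.285,5.4
    -0.01 -1.0 -0.0 | 0.0
    0.0 -0.04 -0.0 | 0.0
-> .5352,.2614,.208,5.4
    0.0 0.0 0.77 | 0.0
end [0.5351 0.2616 0.2077] 5.5
scene [(0.75, array([0.63853105, 0.20555199])), (0.67, array([ 0.80672512, -0.12910673]))] [[0.471, 0.323], [0.501, 0.193], [0.573, 0.328], [0.584, 0.204]]
top [(0.65, array([0.54026799, 0.26950644])), (0.32, array([ 0.46507233, -0.42597032]))] [[0.567, 0.333], [0.482, 0.319]]
```

Request:
servo_tool --rows '[[[0,0,-0.12,0,0,0,0],[0,0,-0.25,0,0,0,0],[0,0,-0.4,0,0,0,0],[0,0,-0.55,0,0,0,0],[0,0,-0.7,0,0,0,0],[0,0,-0.85,0,0,0,0],[0,0,-0.95,0,0,0,0],[0,0,-1,0,0,0,0]]]'

```text
t: 104.95
eef_pos: [0.5362, 0.2592, 0.2846]
ee_rot: [[0.995, 0.097, -0.0], [0.097, -0.995, 0.0], [-0.0, -0.0, -1.0]]
wrist_force: [-0.6, -0.4, 0.5]
gripper_width: 0.497
grasp_force: 0.0
```

Request:
servo_tool --rows '[[[0,0,-0.04,0,0,0,0],[0,0,-0.04,0.1,0,0,0],[0,0,-0.04,0.25,0,0,0],[0,0,-0.04,0.4,0,0,0],[0,0,-0.04,0.55,0,0,0],[0,0,-0.04,0.68,0,0,0],[0,0,-0.04,0.77,0,0,0],[-0.4,0,-0.04,0.77,0,0,0]]]'

```text
t: 105.95
eef_pos: [0.5356, 0.2622, 0.2069]
ee_rot: [[0.995, 0.096, -0.001], [0.096, -0.995, -0.001], [-0.001, 0.0, -1.0]]
wrist_force: [-0.4, -0.3, 0.9]
gripper_width: 0.434
grasp_force: 0.0
```

Request:
servo_tool --rows '[[[-0.6,0,0,0,0,0,0],[-0.7,0,0,0,0,0,0],[-1,0,0,0,0,0,0],[-1,0,0,0,0,0,0],[-1,0,0,0,0,0,0],[-1,0,0,0,0,0,0],[-1,0,0,0,0,0,0],[-1,0,0,0,0,0,0]]]' --newtons 60

```text
t: 106.95
eef_pos: [0.5364, 0.2607, 0.2076]
ee_rot: [[0.995, 0.095, 0.0], [0.095, -0.995, -0.002], [-0.0, 0.002, -1.0]]
wrist_force: [1.8, -5.0, -0.2]
gripper_width: 0.128
grasp_force: 60.0
```

```bash
python3 plan.py;  python3 -c "
from h import *
print(telemetry.get_state()['torque'])"
```

```text
t 106.95 [0.5364 0.2607 0.2076] th 5.45 tilt [ 0.    -0.002] w 0.128 gf 60.0 F [ 1.84 -5.04 -0.2 ] q7 -2.04
end [0.5364 0.2607 0.2076] 5.5
[-1.22078863 -0.27831419  0.02920305]
```

Request:
servo_tool --rows '[[[-1,0,0.01,-0.04,0,0,0],[-1,0,0.01,-0.09,0,0,0],[-1,0,0.01,-0.15,0,0,0],[-1,0,0.01,-0.21,0,0,0],[-1,0,0.01,-0.27,0,0,0],[-1,0,0.01,-0.33,0,0,0],[-1,0,0.01,-0.39,0,0,0],[-1,0,0.01,-0.43,0,0,0]]]'

```text
t: 107.95
eef_pos: [0.5358, 0.2619, 0.2511]
ee_rot: [[0.995, 0.097, -0.0], [0.097, -0.995, 0.001], [0.0, -0.001, -1.0]]
wrist_force: [1.1, 0.1, -7.2]
gripper_width: 0.129
grasp_force: 60.0
```

```bash
python3 plan.py .543,.175,.251,5.4
python3 - <<'E'
from h import *
print(telemetry.get_state()['torque'])
a=shoot('scene')['image'][130:260,390:530]
cv2.imwrite('pics/h5.png',cv2.resize(a,None,fx=4.5,fy=4.5,interpolation=3))
E
```

```text
t 107.95 [0.5358 0.2619 0.2511] th 5.54 tilt [-0.     0.001] w 0.129 gf 60.0 F [ 1.14  0.1  -7.19] q7 -2.03
-> .543,.175,.251,5.4
    -0.01 0.87 0.0 | 0.0
end [0.5432 0.1753 0.2511] 5.5
[ 0.06099899 -0.00161687 -0.0163758 ]
```

View pics/h5.png

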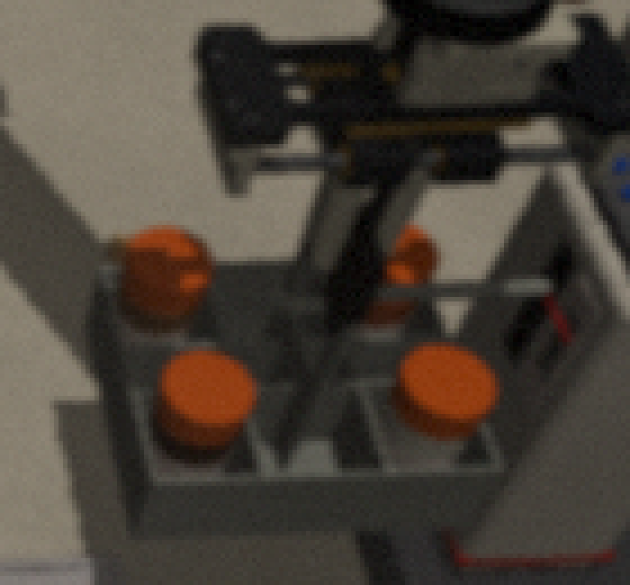

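The carrier is free of the seat with full weight on the gripper, matching the insertion view. I'll withdraw along the hook and go to the tray.

Request:
servo_tool --rows '[[[-1,0,0.06,0,0,0,0],[-1,0,0.16,0,0,0,0],[-1,0,0.28,0,0,0,0],[-1,0,0.41,0,0,0,0],[-1,0,0.54,0,0,0,0],[-1,0,0.67,0,0,0,0],[-1,0,0.79,0,0,0,0],[-1,0,0.9,0,0,0,0]]]'

```text
t: 109.0
eef_pos: [0.5448, 0.171, 0.2507]
ee_rot: [[0.995, 0.096, 0.0], [0.096, -0.995, 0.0], [0.0, -0.0, -1.0]]
wrist_force: [-0.2, -0.1, -6.7]
gripper_width: 0.127
grasp_force: 60.0
```

Request:
servo_tool --rows '[[[-1,0,0.1,0,0,0,0],[-1,0,0.2,0,0,0,0],[-1,0,0.31,0,0,0,0],[-1,0.05,0.42,0,0,0,0],[-1,0.13,0.52,0,0,0,0],[-1,0.22,0.61,0,0,0,0],[-1,0.32,0.7,0,0,0,0],[-1,0.42,0.77,0,0,0,0]]]'

```text
t: 110.0
eef_pos: [0.5948, 0.0986, 0.2505]
ee_rot: [[0.995, 0.096, 0.0], [0.096, -0.995, -0.0], [0.0, 0.0, -1.0]]
wrist_force: [0.2, -0.8, -6.9]
gripper_width: 0.126
grasp_force: 60.0
```

```bash
python3 plan.py .692,.078,.251,5.4 .692,.078,.165,5.4
```

```text
t 110.00 [0.5948 0.0986 0.2505] th 5.49 tilt [ 0. -0.] w 0.126 gf 60.0 F [ 0.18 -0.77 -6.93] q7 -1.73
-> .692,.078,.251,5.4
    0.95 0.3 -0.0 | 0.0
-> .692,.078,.165,5.4
    -0.0 -0.0 0.86 | 0.0
end [0.6923 0.0778 0.1645] 5.5
```

Request:
servo_tool --rows '[[[-1,0.12,0.04,0,0,0,0],[-1,0.25,0.08,0,0,0,0],[-1,0.39,0.12,0,0,0,0],[-1,0.53,0.17,0,0,0,0],[-1,0.67,0.21,0,0,0,0],[-1,0.8,0.25,0,0,0,0],[-1,0.9,0.28,0,0,0,0],[-1,0.95,0.3,0,0,0,0]]]'

```text
t: 111.0
eef_pos: [0.6919, 0.0785, 0.2502]
ee_rot: [[0.995, 0.096, -0.0], [0.096, -0.995, 0.0], [-0.0, -0.0, -1.0]]
wrist_force: [0.1, -0.2, -7.0]
gripper_width: 0.125
grasp_force: 60.0
```

Request:
servo_tool --rows '[[[-1,0,0,0.06,0,0,0],[-1,0,0,0.17,0,0,0],[-1,0,0,0.3,0,0,0],[-1,0,0,0.43,0,0,0],[-1,0,0,0.56,0,0,0],[-1,0,0,0.68,0,0,0],[-1,0,0,0.78,0,0,0],[-1,0,0,0.84,0,0,0]]]'

```text
t: 112.0
eef_pos: [0.6911, 0.0785, 0.1658]
ee_rot: [[0.995, 0.096, -0.001], [0.096, -0.995, -0.0], [-0.001, -0.0, -1.0]]
wrist_force: [-0.4, -0.6, -6.1]
gripper_width: 0.126
grasp_force: 60.0
```

Request:
servo_tool --rows '[[[-1,0,0,0.02,0,0,0],[-1,0,0,0.03,0,0,0],[-1,0,0,0.05,0,0,0],[-1,0,0,0.06,0,0,0],[-1,0,0,0.07,0,0,0],[-1,0,0,0.08,0,0,0],[-1,0,0,0.08,0,0,0],[-1,0,0,0.08,0,0,0]]]'

```text
t: 113.0
eef_pos: [0.6913, 0.0785, 0.1587]
ee_rot: [[0.995, 0.096, 0.0], [0.096, -0.995, 0.0], [0.0, -0.0, -1.0]]
wrist_force: [0.1, -0.4, -6.3]
gripper_width: 0.121
grasp_force: 60.0
```

```bash
python3 plan.py;  python3 -c "
from h import *
print(telemetry.get_state()['torque'])"
```

```text
t 113.00 [0.6913 0.0785 0.1587] th 5.52 tilt [0. 0.] w 0.121 gf 60.0 F [ 0.1  -0.42 -6.29] q7 -1.67
end [0.6913 0.0785 0.1587] 5.5
[ 0.05949036 -0.0084501  -0.00107916]
```

Request:
servo_tool --rows '[[[-1,0,0,0.01,0,0,0],[-1,0,0,0.01,0,0,0],[-1,0,0,0.02,0,0,0],[-1,0,0,0.02,0,0,0],[-1,0,0,0.03,0,0,0],[-1,0,0,0.03,0,0,0],[-1,0,0,0.03,0,0,0],[-1,0,0,0.03,0,0,0]]]'

```text
t: 114.0
eef_pos: [0.6913, 0.0783, 0.1565]
ee_rot: [[0.995, 0.096, 0.0], [0.096, -0.995, -0.0], [0.0, 0.0, -1.0]]
wrist_force: [-2.0, -1.2, -0.7]
gripper_width: 0.128
grasp_force: 60.0
```

Request:
servo_tool --rows '[[[-0.6,0,0,0,0,0,0],[-0.4,0,0,0,0,0,0],[-0.2,0,0,0,0,0,0],[0,0,0,0,0,0,0],[0,0,0,-0.1,0,0,0],[0,0,0,-0.25,0,0,0],[0,0,0,-0.4,0,0,0],[0,0,0,-0.55,0,0,0]]]'

```text
t: 115.0
eef_pos: [0.6916, 0.0785, 0.2125]
ee_rot: [[0.995, 0.096, 0.001], [0.096, -0.995, 0.0], [0.001, -0.0, -1.0]]
wrist_force: [0.3, 0.6, -0.8]
gripper_width: 0.497
grasp_force: 0.0
```

Request:
servo_tool --rows '[[[0,0,0,-0.15,0,0,0],[0,0,0,-0.3,0,0,0],[0,-0.05,0.1,-0.4,0,0,0],[0,-0.15,0.25,-0.4,0,0,0],[0,-0.3,0.4,-0.4,0,0,0],[0,-0.45,0.55,-0.4,0,0,0],[0,-0.6,0.7,-0.4,0,0,0],[0,-0.75,0.85,-0.4,0,0,0]]]'

```text
t: 116.0
eef_pos: [0.6231, -0.0158, 0.25]
ee_rot: [[0.996, 0.094, -0.002], [0.094, -0.996, -0.001], [-0.002, 0.001, -1.0]]
wrist_force: [0.0, -0.1, 0.1]
gripper_width: 0.499
grasp_force: 0.0
```

Request:
servo_tool --rows '[[[0,-0.15,0.12,0,0,0,0],[0,-0.3,0.25,0,0,0,0],[0,-0.45,0.37,0,0,0,0],[0,-0.6,0.5,0,0,0,0],[0,-0.7,0.6,0,0,0,0],[0,-0.75,0.7,0,0,0,0],[0,-0.75,0.7,0,0,0,0],[0,-0.75,0.7,0,0,0,0]]]'

```text
t: 117.0
eef_pos: [0.5574, -0.0895, 0.2506]
ee_rot: [[0.995, 0.097, 0.0], [0.097, -0.995, 0.001], [0.001, -0.001, -1.0]]
wrist_force: [-0.7, -0.4, -0.1]
gripper_width: 0.504
grasp_force: 0.0
```

```bash
python3 jars.py
python3 - <<'E'
from h import *
b=cv2.imread('pics/top_last.png')[110:240,170:330]
a=cv2.imread('pics/scene_last.png')[100:350,140:540]
cv2.imwrite('pics/f.png',np.hstack([cv2.resize(b,(320,260),interpolation=3),cv2.resize(a,(416,260),interpolation=3)]))
print(telemetry.get_state()['wrist_force'])
E
```

```text
scene [[0.634, 0.137], [0.645, 0.011], [0.72, 0.147], [0.731, 0.021]]
top [[0.741, 0.021], [0.729, 0.147], [0.64, 0.137]]
[-0.19197742  1.28967435  0.84654947]
```

View pics/f.png

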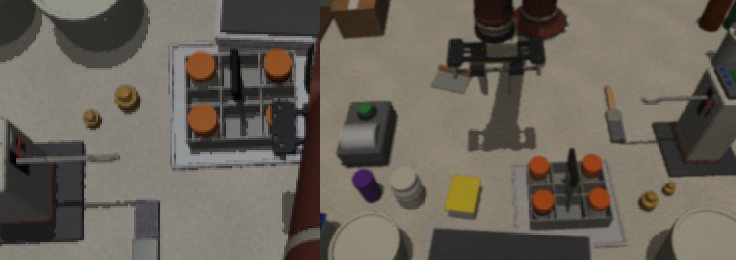

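The carrier stands flat in the tray with its four jars at (540,167), (592,165), (543,201) and (600,198). The hook is empty, the key is up and the bystanders are in place.

```bash
python3 -c "
from station import env
print(env.hand_in())"
```

```text
the job is handed in; nothing more can be done
None
```

I handed the job in at about 117 s: all four orange-lidded jars were weighed on the hook, the label was printed after a halfway hold, and the filled carrier is back flat in the tray with the bystanders untouched; no verdict came back from the hand-in.

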